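Hook the beam block's oblong eye onto the T-stud

TASK

Put the beam block (the finned plate with the oblong eye) on the breadboard's T-headed stud: tip its nose down to get the eye past the long head, lay it level and flat on the board under the head, then slide it home and press its shoulders against the stop's prong ends for a moment with about 10 N (at least 8, never over 12), and leave it there. Do not force, slam or drop it, and leave the other things where they are.

Things in the scene. Friction and masses are not known exactly. Their poses are not given: they have to be found in the camera images.
- plate: Beam block: loose 6 mm grey metal plate, 140-270 g, flat on the table. Origin: centre of its oblong eye, underside; x along the plate to the nose, z up. Front part x -30..30 mm, 36 mm wide; eye through it 36 mm long (x -18..18), 16 mm wide; nose bar x 18..30. Wide tail x -72..-30, 64 mm wide, makes a 14 mm shoulder facing the nose on each side at x = -30. An upright fin stands on the tail.
- fin (a point): Middle of the beam block's upright fin, the grip, at (-60, 0, 35) mm in the plate's frame, same axes. The fin stands across the plate: 10 mm thick (x), 44 mm wide (y), its top 53 mm above the plate's underside.
- stud: Fixed T-headed steel stud on the breadboard. Origin: stem axis at the board's top face; x along the head towards the stop's clamp block, z up; at home the plate's x points along this x. Round stem 10 mm diameter; flat head 52 mm long (26 mm each way in x), 12 mm wide, underside 15 mm and top 21 mm above the board.
- stud_head (a point): Centre of the stud head's top, 21 mm above the board. The head is longer than the eye, so a level plate cannot pass. Tipped about 28 degrees nose down (25 to 32), the nose bar goes under the head's end on the stop's side (x = +26 mm); the plate is drawn back (-x) until the eye's end meets the stem; then the tail can be lowered.
- stop: Fixed stop on the breadboard, same origin and axes as the stud. Clamp block 30 x 50 x 18 mm at x 57..87 mm holds a dark flat fork 8 mm high: crossbar at x 51..63, two prongs running back past the stud at y 22..31 mm on each side, ending in flat faces to -x at about x = -30.
- prongs (a point): Midway between the prong ends at their nominal setting, (-30, 0, 4) mm in the stop's frame. The fork is really set up to 7 mm either way along x, different each time and not measured: it must be felt. It does not give. The plate is home when both shoulders meet the prong ends.
- board: Fixed black breadboard, 240 x 220 x 12 mm; origin at the centre of its underside on the table, the stud stands over its centre; its x is opposite to the stud's x. A bare 13 mm post in a black holder, 82 mm tall over the table, is fixed on it at (42, -90) mm in the board's frame.
- spare: Bystander: a loose plate just like the beam block but with a 16 mm round hole instead of the oblong eye; origin at the hole, underside; same axes.
- lens_ring: Bystander: loose brass ring, 25 mm across, 12 mm high, standing on the board; origin underside.
- lens_tube: Bystander: loose aluminium lens tube, 31 mm across, 40 mm high, standing on the board; origin underside.
- driver: Bystander: screwdriver, 160 mm, lying on the table.
- jar: Bystander: small clear jar, 50 mm across, 60 mm high; origin underside.
- post: Bystander: steel post, 13 mm across, 75 mm long, lying on the table.
- phone: Bystander: dark slab phone, 150 x 75 x 9 mm, lying on the table.
Mind the look-alikes: they are no part of the job. Leave any blue look-alike of the plate alone.

How it is judged (in metres and radians):
On the way, in this order (a step that is already met when the one before it is completed fails the run):
1. the beam block lies level on the board with the stud through its eye, under the head (angle between plate's own z axis and vertical below 0.06 rad and z of plate in the frame of stud between -0.002 and 0.004 m and y of plate in the frame of stud between -0.004 and 0.004 m and angle between the x axis of plate and the x axis of stud, either way round below 0.12 rad and x of fin in the frame of stud below -0.03 m and x of plate in the frame of stud between -0.016 and 0.0085 m), for 0.2 s.
2. level and on the board, its shoulders are pressed on the stop's prongs with more than 7 N (angle between plate's own z axis and vertical below 0.06 rad and z of plate in the frame of stud between -0.002 and 0.004 m and y of plate in the frame of stud between -0.004 and 0.004 m and angle between the x axis of plate and the x axis of stud, either way round below 0.12 rad and x of fin in the frame of stud below -0.03 m and x of plate in the frame of stud between -0.0085 and 0.0085 m and contact force between plate and stop above 7 N), for 0.2 s.
At the end, for the whole second after the job is handed in: Beam block flat on the board (within 4 mm, under 0.06 rad) and at rest, stud through its eye and under the head, nose to the stop's clamp block, eye centre within 8.5 mm of the stem along the head (as the stop is set) and 4 mm across, in line within 0.12 rad (angle between plate's own z axis and vertical below 0.06 rad and z of plate in the frame of stud between -0.002 and 0.004 m and y of plate in the frame of stud between -0.004 and 0.004 m and angle between the x axis of plate and the x axis of stud, either way round below 0.12 rad and x of fin in the frame of stud below -0.03 m and x of plate in the frame of stud between -0.0085 and 0.0085 m and linear speed of plate below 0.01 m/s and angular speed of plate below 0.05 rad/s); the robot touches nothing.
It fails at once if the beam block is pressed on the stop with more than 13 N (contact force between plate and stop above 13 N).
It fails at once if the beam block is pressed, slammed or dropped on the board, stud or stop with more than 30 N (contact force between plate and board above 30 N).
It fails at once if a bystander is moved by more than 30 mm (distance of any of spare, lens_ring, lens_tube, driver, jar, post, phone from where it was at the start of the episode above 0.03 m).
It also fails if it takes over 51 s, if anything falls off the work surface, if the arm or the gripper's body presses on something with over 40 N, if the wrist force passes 120 N, or if a joint passes its speed limit or range.

ROBOT

A 6-joint arm with a two-finger parallel gripper is mounted at the origin on the work surface. World frame = base frame: x ahead of the robot, y to its left, z up, the work surface at z = 0. Lengths are in m, angles in degrees, forces in N, time in s.
With the tool pointing down it reaches from about 0.375 to 0.9 m from the base axis. Payload 3.1 kg.
Tool frame: the origin (TCP) lies on the centre line of the jaws, within the pads' length; the fingertips stand 22 mm ahead of it and the grasp point (between the pads) lies 3 mm ahead of it; y points along the fingers, z is the direction in which the jaws open and shut, and the axes are right-handed (so a half turn about y gives the same grasp; the last joint's range is limited). The gripper opens to 87 mm and grips with 3 to 60 N. Pads are 19 mm wide; open, the fingers measure 117 mm over their backs; the gripper's body (75 mm by 190 mm) begins 51 mm behind the grasp point.
Start: joints at [64.83, 30.224, 82.088, -0, 67.689, -10.227], TCP at [0.161, 0.604, 0.245] pointing down, gripper open.
Joint ranges: [-176.69, 176.69], [-43.24, 126.21], [12.49, 139.97], [-82, 262], [0, 151.66], [-163.58, 163.58]. Speed limits (degrees/s): [159.86, 159.86, 180, 180, 180, 180].

INTERFACE

Orientations are given as a 3x3 rotation matrix whose columns are the frame's x, y, z axes.
In Python, from rig import bot gives the robot as it stands.
- The arm moves only by the tool jog_arm, never from a script. Its argument "motion" is one flat list of numbers, 6 for each row, row after row: the shift along the tool's x, y, z in mm, then the turn, a rotation vector about the tool's x, y, z in degrees. A call has 1 to 20 rows; each row is the pose to reach, as a shift and turn from the pose commanded when the call began, along the tool's axes at that moment; what a row does not reach only later rows make up. A row lasts 1/8 s, in which the tool goes at most 62.5 mm and 10.7 degrees, less where a joint would pass 70% of its speed; a pose out of reach is approached as far as the arm can. A call with a gripper value outside its range is refused whole. "gripper" is the opening, from 0 (shut) to 1 (fully open), set as the call begins (left out, the last holds). The fingers move at their own pace and stop on an object; the grip force is fixed at half the most. Time passes only in rows, so rows that repeat a pose let the fingers close. It gives the time, the measured TCP pose, the force and the opening at its end, in the units of the state.
- bot.read_state(): the state, without advancing time (a new reading comes with each control period).
- bot.capture(name): name is "side" or "top"; returns (picture, depth): 384x512x3 uint8, red, green, blue; 384x512 float32, m along the optical axis (not along the pixel's ray), 0 where there is no reading.
- bot.get_calibration(name): a dict with "mtx" (3x3 intrinsics, pixels), "k1" (the pictures are not rectified: a ray, as slopes to the right and down, at radius r is drawn at 1 + k1 r^2 times it, then the intrinsics apply), "pose" (4x4, takes a point from camera to world coordinates). Camera axes: x right, y up, looking along -z (the intrinsics and any distortion apply to the point x, -y, -z); pixel columns grow to the right and rows downward; lengths in m; the calibration is good to about 2 mm. A picture is of the moment at which its call begins. get_calibration takes no time and is no camera call.
- bot.hand_in(): hands the job in, once; it reports no verdict.
The state is a dict: "time_s": time; "joint_positions": joint angles; "qvel": joint speeds; "tau": joint torques, N m; "position": TCP position; "tcp_rot": TCP orientation; "force": force on the tool from outside, world axes, zero at the start; "moment": the same for the moment, N m; "opening": opening from 0.0 (shut) to 1.0 (fully open).
Only numpy, scipy, OpenCV 4.12 (cv2) and the standard library are available. Lean on these libraries where they do the work, as an engineer would, in place of code of your own. Each camera call takes 0.05 s, during which the arm holds its last target.

## Working session

There is one attempt and no reset: what is moved stays moved. The work goes in short steps, Python scripts to look and compute and a tool call to move; the robot and the scene stay as the last step left them, time stands still between calls to the robot, and variables do not carry over. Pictures are saved under pics/ and viewed, and the job is handed in when it is done.

Besides the shell and the picture viewer there is one more tool, called by a JSON object that holds its "op" and its "data". jog_arm: Moves the arm, as the interface text tells. Its arguments: {"type":"object","properties":{"motion":{"type":"array","items":{"type":"number"}},"gripper":{"type":"number"}},"required":["motion"]}

```bash
ls; mkdir -p pics
python3 - <<'E'
from rig import bot
import cv2,numpy as np
print(bot.read_state())
for n in("side","top"):
    p,d=bot.capture(n); np.savez(f"pics/{n}0.npz",p=p,d=d)
    cv2.imwrite(f"pics/{n}0.png",cv2.resize(p[:,:,::-1],None,fx=1.5,fy=1.5,interpolation=cv2.INTER_CUBIC))
    print(n,bot.get_calibration(n))
E
```

```text
pics
{'time_s': 0.0, 'joint_positions': array([ 6.48311093e+01,  3.02791574e+01,  8.21567226e+01, -1.82977548e-03,
        6.76889896e+01, -1.02274896e+01]), 'qvel': array([ 0.00739079, -0.03412664, -0.04495129, -0.03259148,  0.13143579,
        0.02129223]), 'tau': array([-6.35730958e-04, -4.40042925e+01, -1.76590794e+01,  6.31628162e-02,
        5.83510380e-02, -1.78573036e-04]), 'position': array([0.16082804, 0.60323917, 0.24356767]), 'tcp_rot': array([[ 9.66193000e-01, -9.00125841e-04,  2.57818302e-01],
       [-2.57819625e-01, -1.98503390e-03,  9.66191027e-01],
       [-3.57915439e-04, -9.99997625e-01, -2.14999597e-03]]), 'force': array([ 0.06724883, -0.40256281, -0.42114188]), 'moment': array([-0.01814814, -0.0194067 ,  0.01080419]), 'opening': 0.9958836155030649}
side {'mtx': array([[445.36060543,   0.        , 259.34099014],
       [  0.        , 445.36060543, 186.35782659],
       [  0.        ,   0.        ,   1.        ]]), 'k1': -0.05175045586574518, 'pose': array([[-0.99496098,  0.06782992, -0.07383597,  0.44976581],
       [-0.09980889, -0.60006151,  0.79370295,  0.98270957],
       [ 0.00953068,  0.79707295,  0.60380782,  0.76829353],
       [ 0.        ,  0.        ,  0.        ,  1.        ]])}
top {'mtx': array([[448.83562367,   0.        , 249.46078243],
       [  0.        , 448.83562367, 183.48982792],
       [  0.        ,   0.        ,   1.        ]]), 'k1': 0.050105382037234206, 'pose': array([[-0.00509453,  0.97897533, -0.20391504,  0.21621167],
       [-0.99996865, -0.00622359, -0.00489604,  0.01224423],
       [-0.00606218,  0.2038837 ,  0.97897635,  1.56576663],
       [ 0.        ,  0.        ,  0.        ,  1.        ]])}
```

View pics/side0.png

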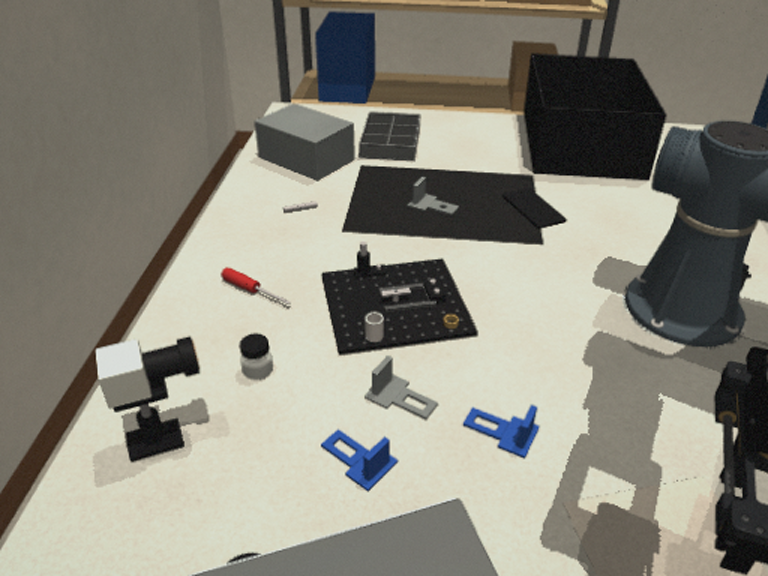

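View pics/top0.png

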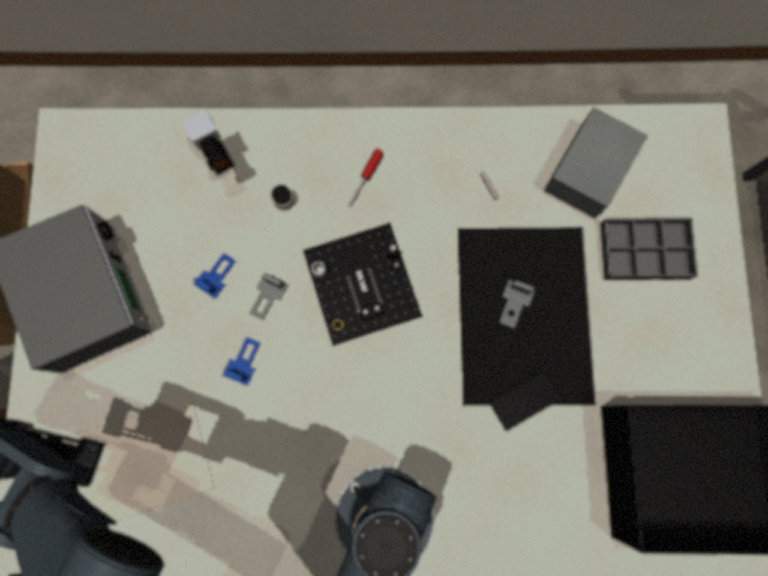

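Candidates, as pixels in the 1.5x pictures:
- Grey plate on the bare table: side (400,390), top (268,294). It has an oblong eye.
- Grey plate on the black mat: side (432,200), top (516,300). It has a round hole, so it is the spare.
- Two blue look-alikes: side (360,458) and (503,430).

I choose the first and check it in close crops.

```bash
cat > h.py <<'E'
import numpy as np,cv2
from rig import bot
def ray(n,u,v):
    c=bot.get_calibration(n);K=c["mtx"];k=c["k1"]
    dist=np.array([k,0,0,0,0.])
    p=cv2.undistortPoints(np.array([[[u,v]]],float),K,dist)[0,0]
    P=c["pose"];d=P[:3,:3]@np.array([p[0],-p[1],-1.]);return P[:3,3],d
def onz(n,u,v,z):
    o,d=ray(n,u,v);return o+d*(z-o[2])/d[2]
def proj(n,X):
    c=bot.get_calibration(n);P=c["pose"];q=P[:3,:3].T@(np.asarray(X,float)-P[:3,3]);x,y=q[0]/-q[2],-q[1]/-q[2]
    r=x*x+y*y;s=1+c["k1"]*r;K=c["mtx"];return K[0,0]*x*s+K[0,2],K[1,1]*y*s+K[1,2]
def crop(p,u0,v0,w,h,f,fn):
    cv2.imwrite(fn,cv2.resize(p[v0:v0+h,u0:u0+w,::-1],None,fx=f,fy=f,interpolation=cv2.INTER_CUBIC))
E
python3 - <<'E'
from h import *
s=np.load("pics/side0.npz")["p"];t=np.load("pics/top0.npz")["p"]
crop(s,235,230,70,60,10,"pics/s_plate.png")
crop(s,205,155,120,85,6.5,"pics/s_board.png")
crop(t,190,140,100,95,6,"pics/t_board.png")
crop(t,155,170,50,50,10,"pics/t_plate.png")
E
```

```text
(no output)
```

View pics/s_plate.png

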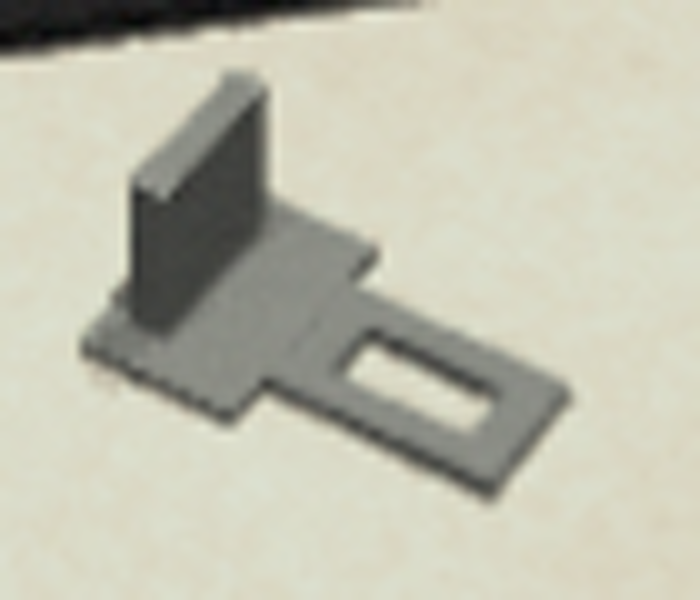

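View pics/s_board.png

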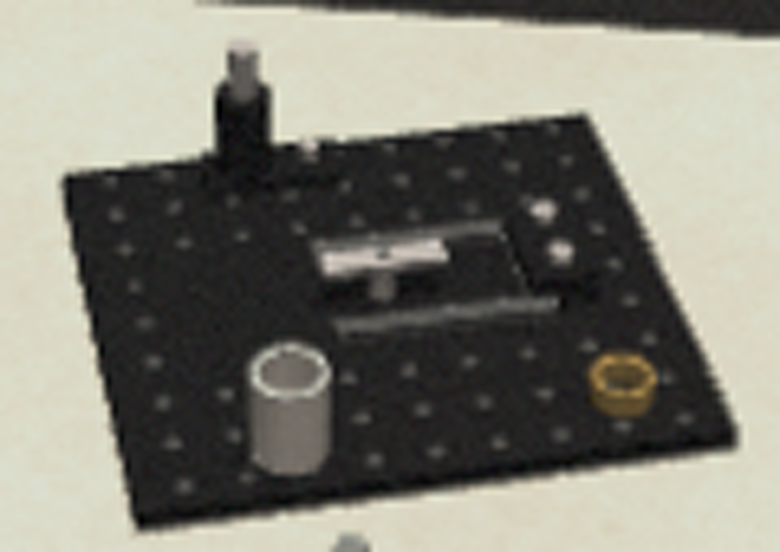

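View pics/t_board.png

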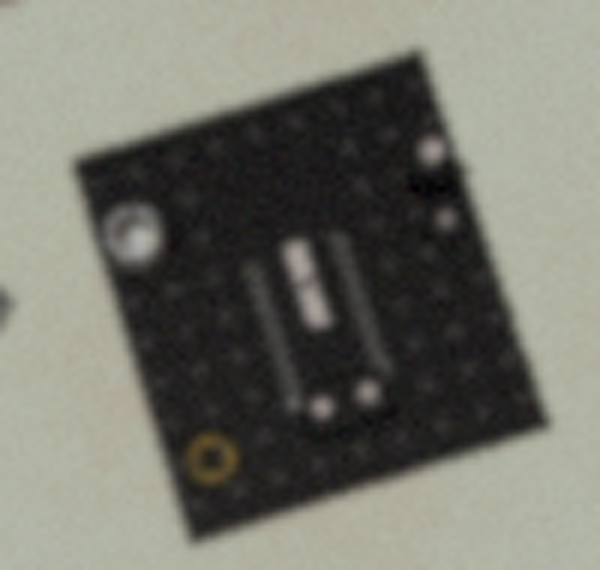

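View pics/t_plate.png

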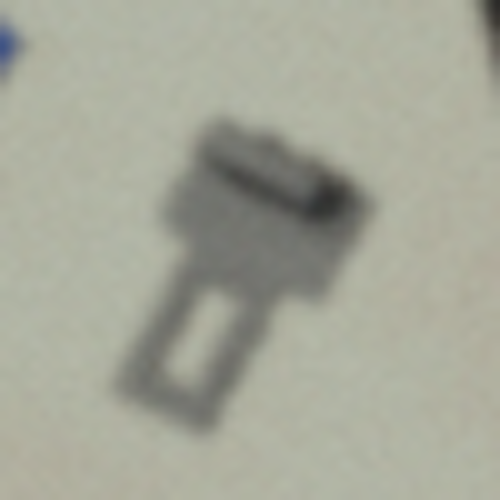

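The side crop shows the oblong eye, with its middle at crop (423,382), and the fin at the left. So this is the beam block. In the board crop the stud head's dimple is at (383,256), the clamp block is to its right, the tube at (290,410) and the ring at (623,385). Next I measure positions.

```bash
cat > m.py <<'E'
from h import *
def fit(model,pts):
    m=np.array(model,float);p=np.array(pts)[:,:2]
    mc=m.mean(0);pc=p.mean(0);a=m-mc;b=p-pc
    th=np.arctan2((a[:,0]*b[:,1]-a[:,1]*b[:,0]).sum(),(a*b).sum())
    R=np.array([[np.cos(th),-np.sin(th)],[np.sin(th),np.cos(th)]]);t=pc-R@mc
    return R,t,np.degrees(th),(p-(m@R.T+t))*1000
E
python3 - <<'E'
from m import *
def P(n,u0,v0,f,x,y,z): return onz(n,u0+(x+.5)/f-.5,v0+(y+.5)/f-.5,z)
np.set_printoptions(precision=4,suppress=True)
pl=[((30,18),570,393),((30,-18),490,488),((-30,-18),262,376),((-30,-32),233,415),((-30,32),378,250),((-72,-32),82,342),((-18,8),375,328),((-18,-8),345,372),((18,8),500,383),((18,-8),477,437)]
R,t,th,r=fit([np.array(a)/1000 for a,_,_ in pl],[P("side",235,230,10,x,y,.006) for _,x,y in pl]);print("plate side",t,th);print(r)
fin=[((-65,22),235,72),((-55,22),268,88),((-55,-22),158,198),((-65,-22),132,178)]
q=np.array([P("side",235,230,10,x,y,.053) for _,x,y in fin]);print("fin top c",q.mean(0),"pred",R@[-.06,0]+t)
pt=[((30,18),115,382),((30,-18),208,436),((-30,-18),278,290),((-30,-32),325,300),((-30,18),190,245),((-30,32),165,215),((-72,-32),372,205)]
R2,t2,th2,r=fit([np.array(a)/1000 for a,_,_ in pt],[P("top",155,170,10,x,y,.006) for _,x,y in pt]);print("plate top",t2,th2);print(r)
bd=[((-120,110),65,178),((120,110),588,113),((120,-110),737,438),((-120,-110),138,522)]
S,s,ts,r=fit([np.array(a)/1000 for a,_,_ in bd],[P("side",205,155,6.5,x,y,.012) for _,x,y in bd]);print("board side",s,ts);print(r)
h=[P("side",205,155,6.5,x,y,.033) for x,y in [(320,257),(445,238),(447,263),(325,277),(383,256)]]
for a in h: print("head",S.T@(a[:2]-s)*1000)
bt=[((-120,110),422,52),((120,110),550,428),((120,-110),190,543),((-120,-110),75,160)]
S2,s2,ts2,r=fit([np.array(a)/1000 for a,_,_ in bt],[P("top",190,140,6,x,y,.012) for _,x,y in bt]);print("board top",s2,ts2);print(r)
h=[P("top",190,140,6,x,y,.033) for x,y in [(282,240),(307,238),(333,325),(308,330),(308,284)]]
for a in h: print("head",S2.T@(a[:2]-s2)*1000)
for nm,x,y,z in [("tube",290,370,.052),("ring",623,375,.024),("prongL",330,330,.02),("prongR",315,243,.02)]:
    a=P("side",205,155,6.5,x,y,z);print(nm,a,S.T@(a[:2]-s)*1000)
E
```

```text
plate side [0.473  0.2832] 152.93259199247453
[[ 0.6018  2.0107]
 [ 0.7768  0.2229]
 [ 1.2358 -0.356 ]
 [ 0.2532 -0.3022]
 [ 0.6326  1.5258]
 [-0.2133  0.3493]
 [-0.8327 -0.3322]
 [-2.3314 -0.1949]
 [ 1.4473 -2.7787]
 [-1.57   -0.1446]]
fin top c [0.527 0.256 0.053] pred [0.5265 0.2559]
plate top [0.4755 0.2875] 110.71874787092703
[[  8.0308   3.9082]
 [-44.9547 -41.9535]
 [-14.5149  -8.9435]
 [-31.293  -30.5264]
 [ 35.4838  35.2367]
 [ 59.4206  49.333 ]
 [-12.1726  -7.0545]]
board side [0.5247 0.0513] -162.2454317849507
[[-1.5887 -0.8377]
 [ 0.884  -2.9581]
 [ 1.7045  2.0269]
 [-0.9999  1.7689]]
head [-25.2133   7.3087]
head [28.1746  9.6255]
head [25.0877 -6.8368]
head [-25.8369  -6.0225]
head [0.334 2.869]
board top [0.5225 0.0496] -162.59224703031165
[[-0.9271  1.2367]
 [ 0.5432  0.8622]
 [ 0.7453 -0.2069]
 [-0.3614 -1.892 ]]
head [-30.5561  -6.3867]
head [-27.2475   7.8405]
head [26.4936  6.6988]
head [24.8836 -7.9619]
head [-1.0004  0.1871]
tube [0.5521 0.1467 0.052 ] [-55.1325 -82.5092]
ring [0.4246 0.1024 0.024 ] [ 79.7361 -79.2377]
prongL [0.5435 0.0827 0.02  ] [-27.4414 -24.2089]
prongR [0.5559 0.0263 0.02  ] [-22.0676  33.2905]
```

```bash
cat > cmd.py <<'E'
# track commanded pose; plan(goal)-> row
import numpy as np,json,os
from scipy.spatial.transform import Rotation as Ro
F="cmd.json"
def down(psi): # tool z at angle psi deg in world xy, y down
    c,s=np.cos(np.radians(psi)),np.sin(np.radians(psi)); z=np.array([c,s,0]);y=np.array([0,0,-1.]);return np.column_stack([np.cross(y,z),y,z])
def load():
    if not os.path.exists(F): save(np.array([.161,.604,.245]),down(64.83+10.227))
    d=json.load(open(F));return np.array(d["p"]),np.array(d["R"])
def save(p,R): json.dump({"p":list(map(float,p)),"R":np.array(R).tolist()},open(F,"w"))
def rel(p,R):
    p0,R0=load();return np.r_[R0.T@(np.asarray(p)-p0)*1000,Ro.from_matrix(R0.T@R).as_rotvec(degrees=True)]
def apply(row): # record a sent last row
    p0,R0=load();row=np.array(row,float);save(p0+R0@row[:3]/1000,R0@Ro.from_rotvec(row[3:],degrees=True).as_matrix())
E
python3 - <<'E'
from m import *; from cmd import *
np.set_printoptions(precision=4,suppress=True)
def P(n,u0,v0,f,x,y,z): return onz(n,u0+(x+.5)/f-.5,v0+(y+.5)/f-.5,z)
pt=[((30,-18),115,382),((30,18),208,436),((-30,18),278,290),((-30,32),325,300),((-30,-18),190,245),((-30,-32),165,215),((-72,32),372,205)]
R2,t2,th2,r=fit([np.array(a)/1000 for a,_,_ in pt],[P("top",155,170,10,x,y,.006) for _,x,y in pt]);print("plate top",t2,th2,R2@[-.06,0]+t2,abs(r).max())
for z in(.2,.06,.038): print(rel([.5267,.256,z],down(-27.1)))
E
```

```text
plate top [0.4718 0.2842] 152.36885009192036 [0.525  0.2564] 2.4513075550801067
[ 443.0676   45.     -241.933     0.      102.157     0.    ]
[ 443.0676  185.     -241.933     0.      102.157     0.    ]
[ 443.0676  207.     -241.933     0.      102.157     0.    ]
```

```bash
cat > plan2d.py <<'E'
import numpy as np
from scipy.ndimage import distance_transform_edt
# sample plate section boundary points (plate x,z), obstacles: distance field
res=.25
X=np.arange(-130,90,res);Z=np.arange(-10,90,res)
gx,gz=np.meshgrid(X,Z,indexing="ij")
ob=(gz<0)|((abs(gx)<=26)&(gz>=15)&(gz<=21))|((abs(gx)<=5)&(gz>=0)&(gz<=15))
D=distance_transform_edt(~ob)*res
def rect(x0,x1,z0,z1):
    xs=np.arange(x0,x1+.1,.5);zs=np.arange(z0,z1+.1,.5);a,b=np.meshgrid(xs,zs);return np.c_[a.ravel(),b.ravel()]
B=np.r_[rect(18,30,0,6),rect(-72,-18,0,6),rect(-65,-55,6,53)]
def clr(px,pz,th):
    t=np.radians(th);c,s=np.cos(t),np.sin(t)
    x=px+c*B[:,0]+s*B[:,1];z=pz-s*B[:,0]+c*B[:,1]
    i=np.clip(((x-X[0])/res).round().astype(int),0,len(X)-1);j=np.clip(((z-Z[0])/res).round().astype(int),0,len(Z)-1)
    return D[i,j].min()
if __name__=="__main__":
    for th in(26,28,30):
        print(th)
        for px in range(26,-22,-3):
            best=max((clr(px,pz,th),pz) for pz in np.arange(0,45,.5)) ; lo=[pz for pz in np.arange(0,60,.5) if clr(px,pz,th)>1]
            print(px,best,(lo[0],lo[-1]) if lo else None, [ (a) for a in lo if a-.5 not in lo])
E
python3 plan2d.py
```

```text
26
26 (np.float64(22.456903170294876), np.float64(44.5)) (np.float64(14.5), np.float64(59.5)) [np.float64(14.5)]
23 (np.float64(20.3914810644053), np.float64(44.5)) (np.float64(14.5), np.float64(59.5)) [np.float64(14.5)]
20 (np.float64(18.58258593414813), np.float64(44.5)) (np.float64(14.5), np.float64(59.5)) [np.float64(14.5)]
17 (np.float64(17.1117649586476), np.float64(44.5)) (np.float64(14.5), np.float64(59.5)) [np.float64(14.5)]
14 (np.float64(15.765865025427562), np.float64(44.5)) (np.float64(14.5), np.float64(59.5)) [np.float64(14.5)]
11 (np.float64(14.534441853748634), np.float64(44.5)) (np.float64(14.5), np.float64(59.5)) [np.float64(14.5)]
8 (np.float64(13.098186897429736), np.float64(44.5)) (np.float64(14.5), np.float64(59.5)) [np.float64(14.5), np.float64(31.0)]
5 (np.float64(11.853269591129697), np.float64(44.5)) (np.float64(14.5), np.float64(59.5)) [np.float64(14.5), np.float64(32.5)]
2 (np.float64(10.680004681646913), np.float64(44.5)) (np.float64(14.5), np.float64(59.5)) [np.float64(14.5), np.float64(34.0)]
-1 (np.float64(10.25), np.float64(44.5)) (np.float64(14.5), n
[... 3549 characters left out ...]
p.float64(44.5)) (np.float64(16.0), np.float64(59.5)) [np.float64(16.0), np.float64(37.5)]
-4 (np.float64(8.5), np.float64(44.5)) (np.float64(16.0), np.float64(59.5)) [np.float64(16.0), np.float64(37.5)]
-7 (np.float64(8.5), np.float64(44.5)) (np.float64(16.0), np.float64(59.5)) [np.float64(16.0), np.float64(37.5)]
-10 (np.float64(8.5), np.float64(44.5)) (np.float64(37.5), np.float64(59.5)) [np.float64(37.5)]
-13 (np.float64(8.5), np.float64(44.5)) (np.float64(37.5), np.float64(59.5)) [np.float64(37.5)]
-16 (np.float64(8.5), np.float64(44.5)) (np.float64(37.5), np.float64(59.5)) [np.float64(37.5)]
-19 (np.float64(8.5), np.float64(44.5)) (np.float64(37.5), np.float64(59.5)) [np.float64(37.5)]
```

{"op": "jog_arm", "data": {"motion": [443,45,-242,0,102,0,443,45,-242,0,102,0,443,45,-242,0,102,0,443,45,-242,0,102,0,443,45,-242,0,102,0,443,45,-242,0,102,0,443,45,-242,0,102,0,443,45,-242,0,102,0,443,45,-242,0,102,0,443,45,-242,0,102,0,443,45,-242,0,102,0,443,45,-242,0,102,0,443,120,-242,0,102,0,443,120,-242,0,102,0,443,120,-242,0,102,0], "gripper": 1.0}}

```text
time_s: 1.98
position: [0.5261, 0.2559, 0.1241]
tcp_rot: [[-0.452, -0.002, 0.892], [-0.892, -0.001, -0.452], [0.001, -1.0, -0.002]]
force: [0.5, -0.0, -0.5]
opening: 1.002
```

Run:
```python
from m import *; from cmd import *
np.set_printoptions(precision=4,suppress=True)
apply([443,120,-242,0,102,0]);p,R=load()
s=bot.read_state();print(s["time_s"],s["position"],p,s["tcp_rot"]-R,s["force"])
q,d=bot.capture("side");crop(q,205,170,130,120,6,"pics/s1.png")
print(rel([.526,.256,.038],down(-27.2)))
```

```text
1.975 [0.5261 0.2559 0.1241] [0.5266 0.256  0.125 ] [[ 0.0008 -0.0021  0.0004]
 [-0.0004 -0.0006  0.0008]
 [ 0.0014  0.     -0.0016]] [ 0.4655 -0.0324 -0.4738]
[ 0.2375 87.     -0.5718  0.      0.257   0.    ]
```

View pics/s1.png

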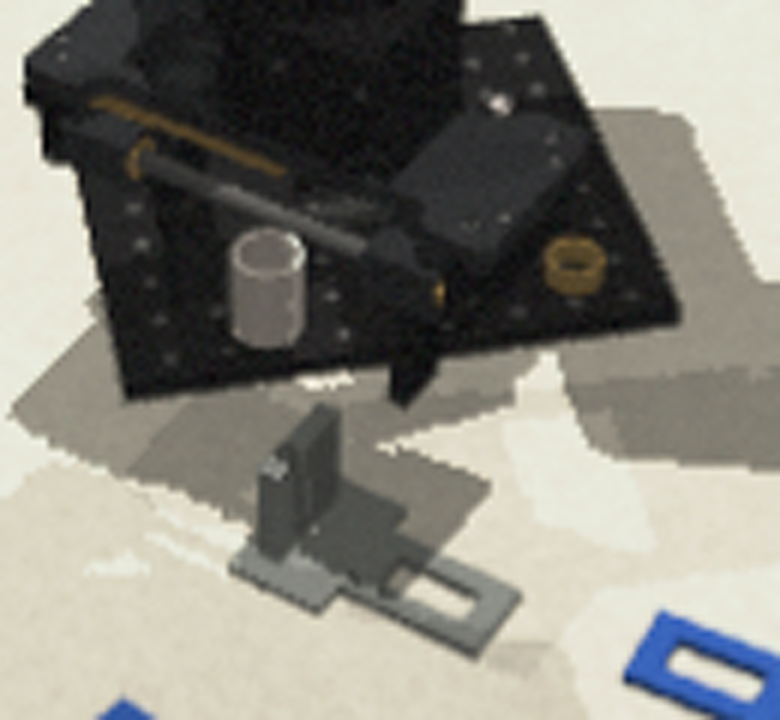

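The gripper hovers over the fin (crop 300,480), with its jaws spread along the plate. I descend and close.

{"op": "jog_arm", "data": {"motion": [0,45,0,0,0,0,0,75,0,0,0,0,0,87,0,0,0,0,0,87,0,0,0,0,0,87,0,0,0,0]}}

```text
time_s: 2.65
position: [0.528, 0.2562, 0.0392]
tcp_rot: [[-0.453, 0.003, 0.892], [-0.892, 0.001, -0.453], [-0.002, -1.0, 0.002]]
force: [-0.3, -0.3, 0.3]
opening: 1.003
```

{"op": "jog_arm", "data": {"motion": [0,0,0,0,0,0,0,0,0,0,0,0,0,0,0,0,0,0,0,0,0,0,0,0,0,0,0,0,0,0,0,0,0,0,0,0], "gripper": 0}}

```text
time_s: 3.4
position: [0.5267, 0.2558, 0.0375]
tcp_rot: [[-0.453, -0.0, 0.891], [-0.891, -0.0, -0.453], [0.0, -1.0, -0.0]]
force: [-0.3, -0.8, -0.6]
opening: 0.398
```

Run:
```python
from m import *; from cmd import *
np.set_printoptions(precision=4,suppress=True)
apply([0,87,0,0,0,0]);p,R=load()
s=bot.read_state();print(s["time_s"],s["position"],p,s["tcp_rot"]-R,s["force"],s["moment"],s["opening"])
print(s["qvel"])
```

```text
3.4 [0.5267 0.2558 0.0375] [0.5266 0.256  0.038 ] [[ 0.     -0.0002  0.    ]
 [-0.     -0.0001  0.    ]
 [ 0.0001  0.     -0.0001]] [-0.3244 -0.8338 -0.6173] [-0.0774  0.0687 -0.0305] 0.3981960234418611
[-0.0619 -0.0252  0.0006  0.042  -0.0489 -0.0099]
```

{"op": "jog_arm", "data": {"motion": [0,0,0,0,0,0,0,0,0,0,0,0,0,0,0,0,0,0,0,0,0,0,0,0,0,0,0,0,0,0]}}

```text
time_s: 4.03
position: [0.5266, 0.2558, 0.0375]
tcp_rot: [[-0.453, -0.0, 0.891], [-0.891, -0.0, -0.453], [0.0, -1.0, -0.0]]
force: [-0.4, -0.0, 0.2]
opening: 0.115
```

Run:
```python
from m import *; from cmd import *
np.set_printoptions(precision=4,suppress=True)
p,R=load()
s=bot.read_state();print(s["time_s"],s["position"],p,s["force"],s["moment"],s["opening"])
# goal: plate pose high over board, level, stud frame; plate origin from TCP
st=np.array([.5237,.0505]);psi=-162.4+180
a=np.radians(-162.4);ux=np.array([np.cos(a),np.sin(a)])
# fin centre at plate x -60; hover plate at stud x=+17 ,tcp above
for px,h in((17,.11),):
    f=st+ux*(px-60)/1000
    print(rel([f[0],f[1],.012+h],down(psi)), f)
```

```text
4.025 [0.5266 0.2558 0.0375] [0.5266 0.256  0.038 ] [-0.3782 -0.0116  0.2346] [-0.1182  0.1063 -0.041 ] 0.11461866846153423
[154.3121 -84.     121.1378   0.     -44.543    0.    ] [0.5647 0.0635]
```

{"op": "jog_arm", "data": {"motion": [0,-25,0,0,0,0,0,-60,0,0,0,0,20,-84,15,0,-5,0,60,-84,45,0,-14,0,100,-84,75,0,-23,0,130,-84,100,0,-32,0,148,-84,116,0,-40,0,154,-84,121,0,-44.5,0,154,-84,121,0,-44.5,0,154,-84,121,0,-44.5,0,154,-84,121,0,-44.5,0]}}

```text
time_s: 5.4
position: [0.5645, 0.0644, 0.1215]
tcp_rot: [[0.302, -0.0, 0.953], [-0.953, 0.0, 0.302], [-0.0, -1.0, -0.0]]
force: [-0.1, 0.4, -1.6]
opening: 0.112
```

Run:
```python
from m import *; from cmd import *
np.set_printoptions(precision=4,suppress=True)
apply([154,-84,121,0,-44.5,0]);p,R=load()
s=bot.read_state();print(s["time_s"],s["position"],p,s["tcp_rot"],s["force"],s["moment"],s["opening"])
q,d=bot.capture("side");np.save("pics/s2.npy",q);crop(q,200,130,130,110,6,"pics/s2.png")
q,d=bot.capture("top");np.save("pics/t2.npy",q);crop(q,180,130,110,100,6,"pics/t2.png")
```

```text
5.4 [0.5645 0.0644 0.1215] [0.5647 0.0638 0.122 ] [[ 0.302  -0.0003  0.9533]
 [-0.9533  0.0001  0.302 ]
 [-0.0002 -1.     -0.0003]] [-0.0506  0.3594 -1.5851] [-0.0903 -0.006  -0.0277] 0.11192315839663453
```

View pics/s2.png

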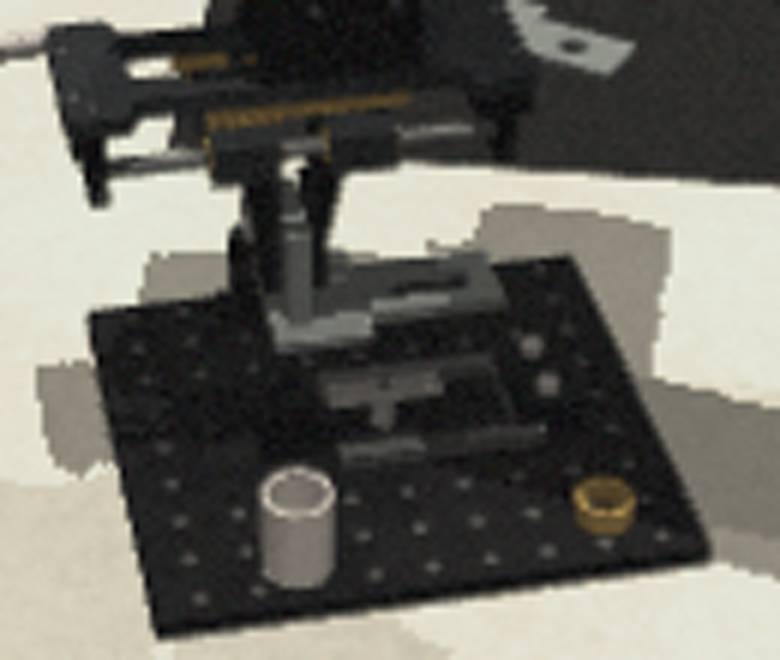

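View pics/t2.png

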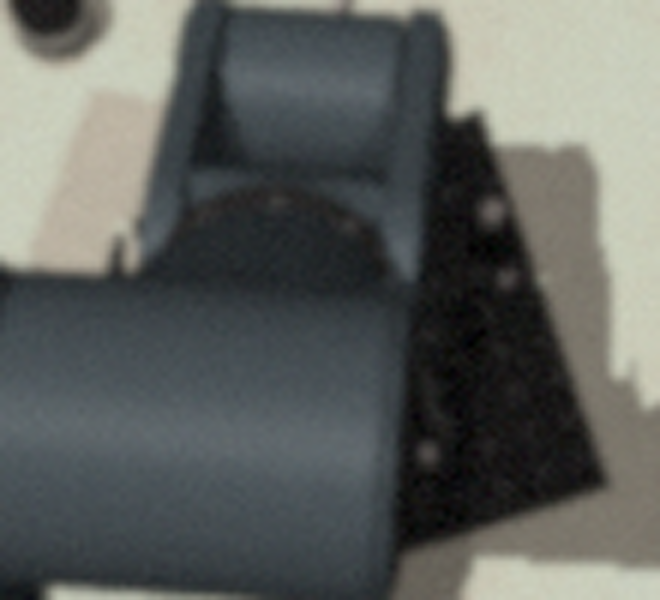

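```bash
cat > g.py <<'E'
from m import *; from cmd import *
ST=np.array([.5237,.0505,.012]); A=-162.4; DY=0.0; DX=0.0; GZ=37.5
def goal(px,pz,th,py=0.):   # plate pose in stud frame (mm,deg) -> TCP p,R
    Sf=Ro.from_euler("z",A,degrees=True).as_matrix(); Rp=Sf@Ro.from_euler("y",th,degrees=True).as_matrix()
    o=ST+Sf@np.array([px,py,pz])/1000
    p=o+Rp@np.array([-60+DX,DY,GZ])/1000
    return p,np.column_stack([Rp[:,1],-Rp[:,2],-Rp[:,0]])
def plate():  # measured plate pose in stud frame from state
    s=bot.read_state();R=s["tcp_rot"];Rp=np.column_stack([-R[:,2],R[:,0],-R[:,1]])
    o=s["position"]-Rp@np.array([-60+DX,DY,GZ])/1000
    Sf=Ro.from_euler("z",A,degrees=True).as_matrix();q=Sf.T@(o-ST)*1000
    e=Ro.from_matrix(Sf.T@Rp).as_euler("ZYX",degrees=True);return s,q,e,o,Rp
E
python3 - <<'E'
from g import *
np.set_printoptions(precision=2,suppress=True)
print(plate()[1:3])
for a in((17,72,0),(17,60,14),(17,45,28)): print(a,rel(*goal(*a)))
E
```

```text
(array([16.81, -0.78, 72.04]), array([-0.01, -0.01, -0.  ]))
(17, 72, 0) [ 0.32  0.5  -0.12  0.   -0.04  0.  ]
(17, 60, 14) [  0.33  -0.9  -10.97  14.    -0.04   0.01]
(17, 45, 28) [  0.34   3.72 -24.75  28.    -0.04   0.01]
```

{"op": "jog_arm", "data": {"motion": [0,0,-6,9,0,0,0,0,-14,18,0,0,0,4,-25,28,0,0,0,4,-25,28,0,0,0,4,-25,28,0,0,0,4,-25,28,0,0]}}

```text
time_s: 6.25
position: [0.5409, 0.056, 0.1176]
tcp_rot: [[0.301, 0.449, 0.841], [-0.954, 0.141, 0.266], [0.001, -0.883, 0.47]]
force: [-1.1, 0.5, -0.9]
opening: 0.117
```

Run:
```python
from g import *
np.set_printoptions(precision=4,suppress=True)
apply([0,4,-25,28,0,0])
s,q,e,o,Rp=plate();print(s["time_s"],q,e,s["force"],s["moment"])
im,d=bot.capture("side");np.save("pics/s3.npy",im);crop(im,225,160,90,70,8.5,"pics/s3.png")
```

```text
6.25 [17.3059 -0.0613 44.3222] [-0.0352 28.0396  0.0711] [-1.1058  0.4536 -0.8986] [-0.155   0.3208  0.0209]
```

View pics/s3.png

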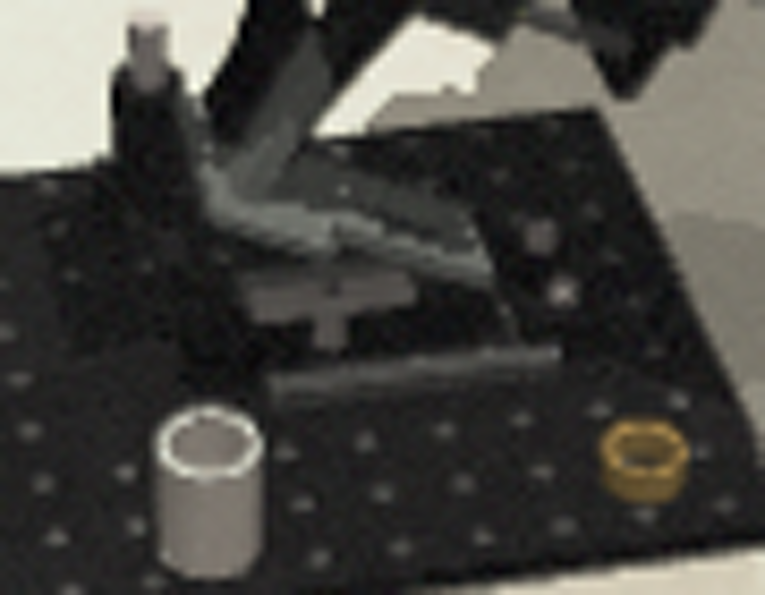

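```bash
sed -i 's/^ST=.*; A=/ST=np.array([.5243,.0501,.012]); A=/' g.py
cat >> g.py <<'E'
def overlay(im,u0,v0,w,h,f,fn,o,Rp):
    c=cv2.resize(im[v0:v0+h,u0:u0+w,::-1],None,fx=f,fy=f,interpolation=cv2.INTER_CUBIC)
    Sf=Ro.from_euler("z",A,degrees=True).as_matrix()
    def dr(P,col,cl=True):
        q=np.array([proj("side",x) for x in P]);q=((q-[u0,v0]+.5)*f-.5)
        cv2.polylines(c,[np.round(q*8).astype(int)],cl,col,1,cv2.LINE_AA,3)
    st=lambda L:[ST+Sf@np.array(a)/1000 for a in L]
    pl=lambda L:[o+Rp@np.array(a)/1000 for a in L]
    dr(st([(-26,6,21),(26,6,21),(26,-6,21),(-26,-6,21)]),(0,0,255))
    for s in(1,-1): dr(st([(-30,22*s,8),(57,22*s,8),(57,31*s,8),(-30,31*s,8)]),(0,255,255))
    dr(st([(-120,110,0),(120,110,0),(120,-110,0),(-120,-110,0)]),(255,0,255))
    dr(pl([(30,18,6),(30,-18,6),(-30,-18,6),(-30,-32,6),(-72,-32,6),(-72,32,6),(-30,32,6),(-30,18,6)]),(0,255,0))
    dr(pl([(18,8,6),(18,-8,6),(-18,-8,6),(-18,8,6)]),(255,255,0))
    dr(pl([(-55,-22,6),(-55,-22,53),(-65,-22,53)]),(0,255,0),False)
    cv2.imwrite(fn,c)
E
python3 - <<'E'
from g import *
s,q,e,o,Rp=plate();print(q,e)
overlay(np.load("pics/s3.npy"),225,160,90,70,8.5,"pics/o3.png",o,Rp)
R=down(-162.4+180);Rp=np.column_stack([-R[:,2],R[:,0],-R[:,1]])
o=np.array([.5645,.0644,.1215])-Rp@np.array([-.06,0,.0375])
overlay(np.load("pics/s2.npy"),225,160,90,70,8.5,"pics/o2.png",o,Rp)
E
```

```text
[19.72072873 -0.59123634 43.66021418] [-0.08226601 27.88951609  0.10690845]
```

View pics/o3.png

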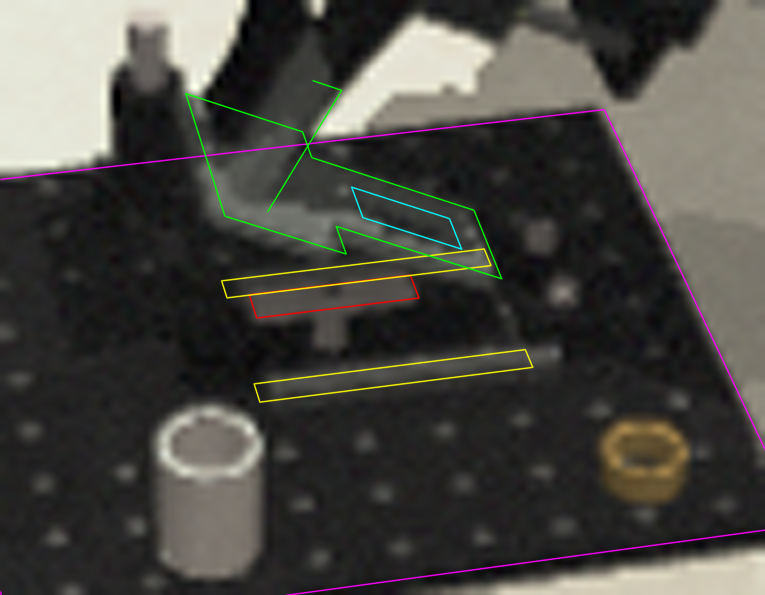

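View pics/o2.png

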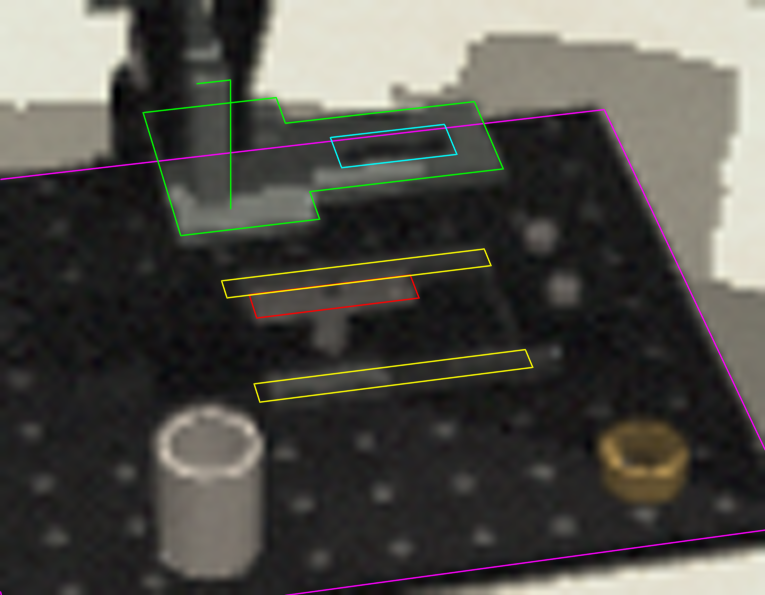

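Run:
```python
from g import *
R=down(-162.4+180);Rp=np.column_stack([-R[:,2],R[:,0],-R[:,1]])
o=np.array([.5645,.0644,.1215])-Rp@np.array([-.06,0,.0375])
im=np.load("pics/s2.npy");g=np.clip(im.astype(float)*2.2,0,255).astype(np.uint8)
overlay(g,240,160,50,20,15,"pics/a.png",o,Rp)
overlay(np.load("pics/side0.npz")["p"],250,185,50,22,15,"pics/b.png",o+1,Rp)
cv2.imwrite("pics/ab.png",np.vstack([cv2.imread("pics/a.png"),cv2.imread("pics/b.png")]))
```

```text
(no output)
```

View pics/ab.png

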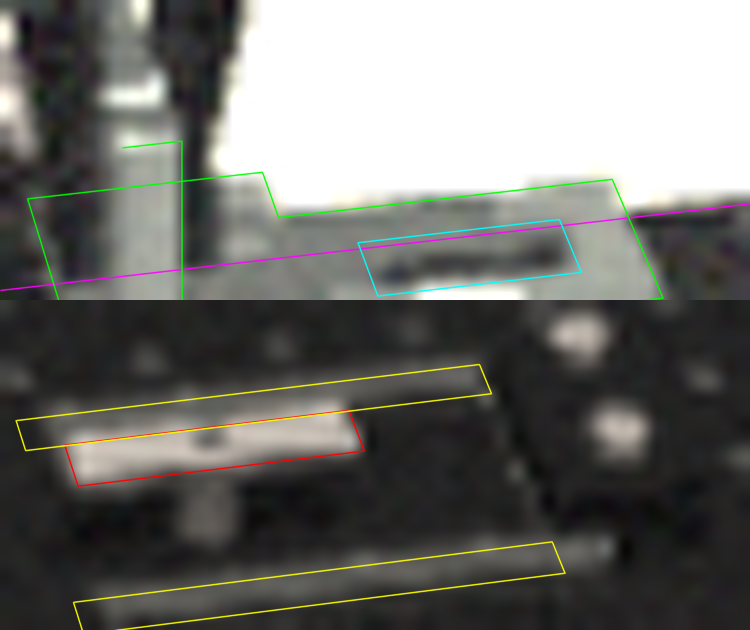

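```bash
sed -i 's/^ST=.*; A=/ST=np.array([.5248,.0496,.012]); A=/' g.py
python3 - <<'E'
from g import *; from plan2d import clr
np.set_printoptions(precision=2,suppress=True)
s,q,e,o,Rp=plate();print(s["time_s"],q,e)
for a in((18,43,28),(18,30,28),(18,17,28)): print(a,rel(*goal(*a)),clr(*a))
for th in range(28,-1,-4):
    L=[(clr(px,pz,th),px,pz) for px in np.arange(-16,6,1) for pz in np.arange(0,24,.5)];m=max(L);print(th,m,[ (l[1],l[2],round(l[0],1)) for l in L if l[0]>m[0]-.3][:6], "px=-9:",max(l for l in L if l[1]==-9))
print([clr(px,17,28) for px in range(18,-14,-3)])
E
```

```text
6.3 [20.05 -1.22 43.66] [-0.08 27.89  0.11]
(18, 43, 28) [ 1.53  1.53 -0.78  0.   -0.04  0.02] 15.608491278787966
(18, 30, 28) [ 1.53 13.01 -6.89  0.   -0.04  0.02] 8.0156097709407
(18, 17, 28) [  1.53  24.49 -12.99   0.    -0.04   0.02] 3.25
28 (np.float64(2.25), np.int64(5), np.float64(16.0)) [(np.int64(-9), np.float64(16.0), np.float64(2.0)), (np.int64(-8), np.float64(16.0), np.float64(2.2)), (np.int64(-7), np.float64(16.0), np.float64(2.2)), (np.int64(-6), np.float64(16.0), np.float64(2.2)), (np.int64(-5), np.float64(16.0), np.float64(2.2)), (np.int64(-4), np.float64(16.0), np.float64(2.2))] px=-9: (np.float64(2.0), np.int64(-9), np.float64(16.0))
24 (np.float64(1.346291201783626), np.int64(-10), np.float64(15.0)) [(np.int64(-10), np.float64(15.0), np.float64(1.3)), (np.int64(-10), np.float64(15.5), np.float64(1.2)), (np.int64(-9), np.float64(15.0), np.float64(1.2)), (np.int64(-9), np.float64(15.5), np.float64(1.2)), (np.int64(-8), np.float64(15.0), np.float64(1.2)), (np.int64(-8), np.float64(15.5), np.float64(1.2))] px=-9: (np.float64(1.25), np.int64(-9), np.float64(15.5))
20 (n
[... 1921 characters left out ...]
t64(2.8))] px=-9: (np.float64(2.7950849718747373), np.int64(-9), np.float64(5.0))
0 (np.float64(4.5), np.int64(5), np.float64(4.5)) [(np.int64(-8), np.float64(4.0), np.float64(4.2)), (np.int64(-8), np.float64(4.5), np.float64(4.5)), (np.int64(-7), np.float64(4.0), np.float64(4.2)), (np.int64(-7), np.float64(4.5), np.float64(4.5)), (np.int64(-6), np.float64(4.0), np.float64(4.2)), (np.int64(-6), np.float64(4.5), np.float64(4.5))] px=-9: (np.float64(4.0), np.int64(-9), np.float64(5.0))
[np.float64(3.25), np.float64(3.25), np.float64(3.25), np.float64(2.1213203435596424), np.float64(1.25), np.float64(1.25), np.float64(1.25), np.float64(1.25), np.float64(1.25), np.float64(1.25), np.float64(0.0)]
```

{"op": "jog_arm", "data": {"motion": [1.5,1.5,-0.8,0,0,0,1.5,1.5,-0.8,0,0,0,1.5,8,-4.2,0,0,0,1.5,13,-7,0,0,0,1.5,18,-9.6,0,0,0,1.5,21.5,-11.4,0,0,0,1.5,24.5,-13,0,0,0,1.5,24.5,-13,0,0,0]}}

```text
time_s: 7.3
position: [0.542, 0.0549, 0.0898]
tcp_rot: [[0.302, 0.448, 0.841], [-0.953, 0.142, 0.267], [0.0, -0.883, 0.47]]
force: [-0.2, 0.6, -1.9]
opening: 0.111
```

Run:
```python
from g import *
np.set_printoptions(precision=2,suppress=True)
apply([1.5,24.5,-13,0,0,0])
im,d=bot.capture("side");np.save("pics/s4.npy",im)
s,q,e,o,Rp=plate();print(s["time_s"],q,e,s["force"],s["moment"])
g=np.clip(im.astype(float)*1.8,0,255).astype(np.uint8)
overlay(g,235,165,64,48,12,"pics/o4.png",o,Rp);crop(g,235,165,64,48,12,"pics/s4.png")
```

```text
7.35 [17.33  0.17 16.63] [-0.01 28.03  0.01] [-0.35  0.09 -1.08] [-0.14  0.39  0.02]
```

View pics/o4.png

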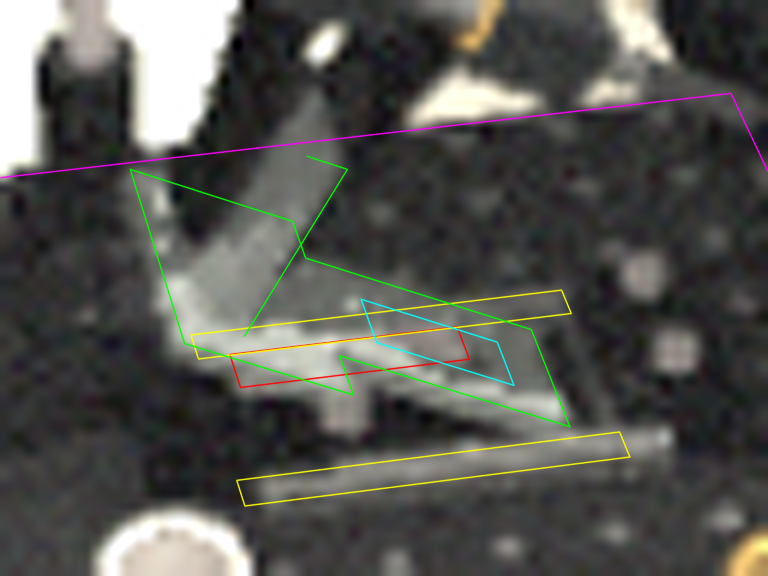

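View pics/s4.png

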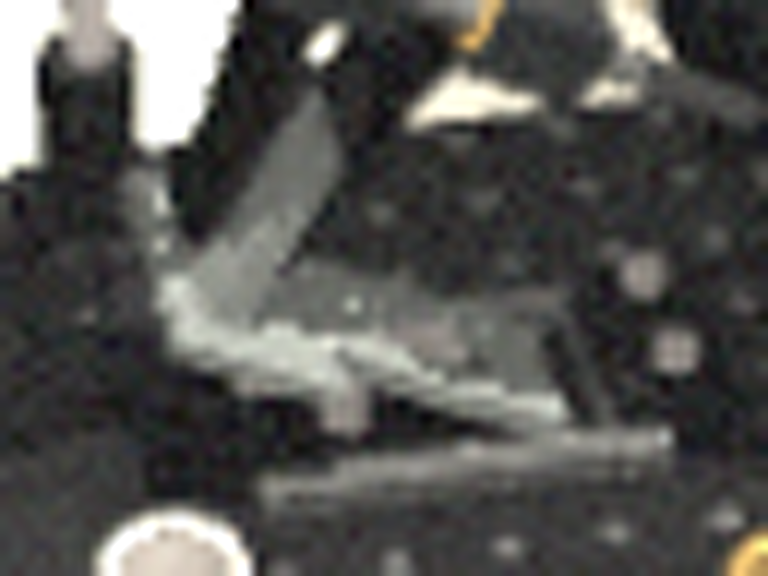

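Run:
```python
from g import *
np.set_printoptions(precision=2,suppress=True)
s,q,e,o,Rp=plate();print(s["time_s"],q,e,s["force"],s["moment"])
for a in((10,16.5,28),(0,16.5,28),(-6,16.5,28),(-10,16.5,28)): print(a,rel(*goal(*a)))
```

```text
7.35 [17.33  0.17 16.63] [-0.01 28.03  0.01] [-0.35  0.09 -1.08] [-0.14  0.39  0.02]
(10, 16.5, 28) [ 0.02  4.19  6.84  0.   -0.04  0.02]
(0, 16.5, 28) [ 0.01  8.88 15.67  0.   -0.04  0.02]
(-6, 16.5, 28) [ 0.01 11.7  20.97  0.   -0.04  0.02]
(-10, 16.5, 28) [ 0.01 13.58 24.5   0.   -0.04  0.02]
```

{"op": "jog_arm", "data": {"motion": [0,1.9,3.5,0,0,0,0,3.8,7.1,0,0,0,0,6.1,11.5,0,0,0,0,8.5,15.9,0,0,0,0,9.8,18.5,0,0,0,0,10.7,20.2,0,0,0,0,10.7,20.2,0,0,0]}}

```text
time_s: 8.22
position: [0.5633, 0.0617, 0.0899]
tcp_rot: [[0.302, 0.448, 0.842], [-0.953, 0.142, 0.267], [0.0, -0.883, 0.47]]
force: [0.2, 0.8, -1.2]
opening: 0.11
```

Run:
```python
from g import *
np.set_printoptions(precision=2,suppress=True)
apply([0,10.7,20.2,0,0,0])
im,d=bot.capture("side");np.save("pics/s5.npy",im)
s,q,e,o,Rp=plate();print(s["time_s"],q,e,s["force"],s["moment"])
g=np.clip(im.astype(float)*1.8,0,255).astype(np.uint8)
overlay(g,235,165,64,48,12,"pics/o5.png",o,Rp);crop(g,235,165,64,48,12,"pics/s5.png")
for a in((-6,17,28),(-8,17,28),(-10,17,28)): print(a,rel(*goal(*a)))
```

```text
8.275 [-4.85  0.09 16.56] [-0.04 27.99 -0.  ] [-0.14  0.64 -1.45] [-0.22  0.43 -0.01]
(-6, 17, 28) [ 0.01  0.56  1.    0.   -0.04  0.02]
(-8, 17, 28) [ 0.01  1.5   2.77  0.   -0.04  0.02]
(-10, 17, 28) [ 0.01  2.43  4.53  0.   -0.04  0.02]
```

View pics/s5.png

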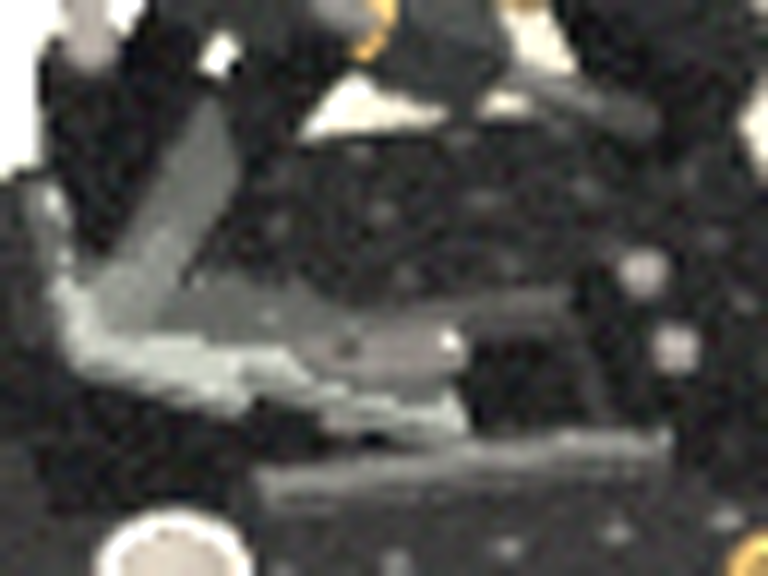

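The head's stop-side end now lies over the nose bar (crop 380,345). I creep back to feel the stem.

{"op": "jog_arm", "data": {"motion": [0,0.6,1,0,0,0,0,1,1.9,0,0,0,0,1.5,2.8,0,0,0,0,1.5,2.8,0,0,0]}}

```text
time_s: 8.78
position: [0.5664, 0.0626, 0.0899]
tcp_rot: [[0.302, 0.448, 0.842], [-0.953, 0.142, 0.266], [0.0, -0.883, 0.47]]
force: [-0.4, 0.2, -1.4]
opening: 0.113
```

{"op": "jog_arm", "data": {"motion": [0,0.25,0.45,0,0,0,0,0.5,0.9,0,0,0,0,0.5,0.9,0,0,0]}}

```text
time_s: 9.15
position: [0.5673, 0.0629, 0.0898]
tcp_rot: [[0.302, 0.448, 0.842], [-0.953, 0.142, 0.266], [0.0, -0.883, 0.469]]
force: [-1.2, -0.5, -1.9]
opening: 0.11
```

{"op": "jog_arm", "data": {"motion": [0,0.25,0.45,0,0,0,0,0.5,0.9,0,0,0,0,0.5,0.9,0,0,0]}}

```text
time_s: 9.52
position: [0.5683, 0.0632, 0.0898]
tcp_rot: [[0.302, 0.448, 0.842], [-0.953, 0.142, 0.266], [0.0, -0.883, 0.47]]
force: [-0.1, 0.3, -1.6]
opening: 0.114
```

Run:
```python
from g import *
np.set_printoptions(precision=2,suppress=True)
apply([0,1.5,2.8,0,0,0]);apply([0,.5,.9,0,0,0]);apply([0,.5,.9,0,0,0])
s,q,e,o,Rp=plate();print(s["time_s"],q,e,s["force"],s["moment"],s["opening"])
p,R=load();print(s["position"]-p)
```

```text
9.525 [-10.23   0.15  16.54] [-0.04 28.    0.  ] [-0.07  0.3  -1.61] [-0.2   0.39  0.01] 0.11381123274603923
[ 0. -0. -0.]
```

{"op": "jog_arm", "data": {"motion": [0,0.25,0.45,0,0,0,0,0.25,0.45,0,0,0,0,0.25,0.45,0,0,0]}}

```text
time_s: 9.9
position: [0.5687, 0.0634, 0.0898]
tcp_rot: [[0.302, 0.448, 0.842], [-0.953, 0.142, 0.266], [0.0, -0.883, 0.469]]
force: [-0.1, -0.5, -1.3]
opening: 0.11
```

{"op": "jog_arm", "data": {"motion": [0,0.25,0.45,0,0,0,0,0.25,0.45,0,0,0,0,0.25,0.45,0,0,0]}}

```text
time_s: 10.28
position: [0.5692, 0.0635, 0.0898]
tcp_rot: [[0.302, 0.448, 0.842], [-0.953, 0.142, 0.266], [-0.0, -0.883, 0.469]]
force: [0.8, -0.1, -1.8]
opening: 0.11
```

{"op": "jog_arm", "data": {"motion": [0,0.25,0.45,0,0,0,0,0.25,0.45,0,0,0,0,0.25,0.45,0,0,0]}}

```text
time_s: 10.65
position: [0.5696, 0.0637, 0.0897]
tcp_rot: [[0.302, 0.447, 0.842], [-0.953, 0.142, 0.266], [0.0, -0.883, 0.469]]
force: [-1.5, -0.1, -1.6]
opening: 0.115
```

Run:
```python
from g import *
np.set_printoptions(precision=2,suppress=True)
for i in range(3):apply([0,.25,.45,0,0,0])
s,q,e,o,Rp=plate();print(s["time_s"],q,e,s["force"],s["moment"],s["opening"])
p,R=load();print((s["position"]-p)*1000)
```

```text
10.65 [-11.54   0.12  16.44] [-0.04 27.98  0.  ] [-1.51 -0.11 -1.58] [-0.24  0.48 -0.01] 0.11517590438187797
[-0.02 -0.16 -0.51]
```

{"op": "jog_arm", "data": {"motion": [0,0.25,0.45,0,0,0,0,0.25,0.45,0,0,0,0,0.25,0.45,0,0,0]}}

```text
time_s: 11.02
position: [0.5699, 0.0638, 0.0896]
tcp_rot: [[0.302, 0.447, 0.842], [-0.953, 0.142, 0.266], [-0.0, -0.883, 0.469]]
force: [-2.1, -1.1, -1.4]
opening: 0.115
```

Run:
```python
from g import *
np.set_printoptions(precision=2,suppress=True)
for i in range(1):apply([0,.25,.45,0,0,0])
s,q,e,o,Rp=plate();print(s["time_s"],q,e,s["force"],s["moment"],s["opening"])
im,d=bot.capture("side");np.save("pics/s6.npy",im)
g=np.clip(im.astype(float)*1.8,0,255).astype(np.uint8)
overlay(g,235,165,64,48,12,"pics/o6.png",o,Rp)
s,q,e,o,Rp=plate();print(s["time_s"],q,e,s["force"],s["moment"],s["opening"])
```

```text
11.025 [-11.88   0.05  16.38] [-0.04 27.97 -0.  ] [-2.13 -1.11 -1.4 ] [-0.36  0.79 -0.02] 0.11500845039646816
11.075 [-11.89   0.08  16.37] [-0.04 27.97  0.  ] [-1.23 -0.45 -1.65] [-0.38  0.76 -0.  ] 0.11246490522630424
```

View pics/o6.png

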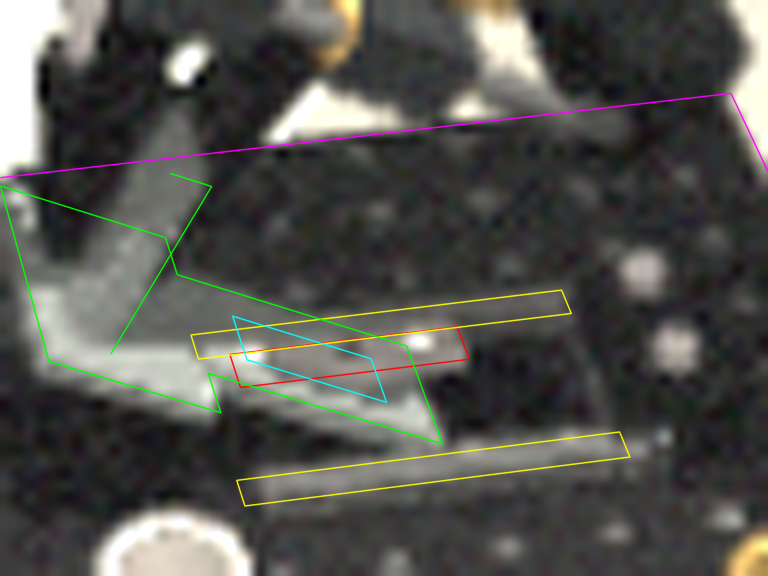

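```bash
sed -i 's/^ST=.*; A=/ST=np.array([.5255,.0498,.012]); A=/' g.py; sed -i 's/^res=.25/res=.1/' plan2d.py
python3 - <<'E'
from g import *; from plan2d import clr
np.set_printoptions(precision=2,suppress=True)
s,q,e,o,Rp=plate();print(q)
for th in (28,26,24,22,20,18,16,14,12,10,8,6,4,2):
    L=[(round(float(clr(px,pz,th)),2),px,pz) for px in np.arange(-12,-8,.25) for pz in np.arange(2,18,.25)];m=max(L)
    good=[l for l in L if l[0]>m[0]-.15];c=np.mean(good,0);pz=[l[2] for l in good]
    print(th,m,c[1:],min(pz),max(pz))
E
```

```text
[-11.16   0.06  16.37]
28 (2.0, np.float64(-8.25), np.float64(16.25)) [-8.62 16.12] 16.0 16.25
26 (2.1, np.float64(-8.25), np.float64(15.5)) [-8.62 15.38] 15.25 15.5
24 (1.63, np.float64(-9.75), np.float64(15.25)) [-9.   15.25] 15.25 15.25
22 (1.22, np.float64(-10.25), np.float64(15.0)) [-10.43  14.61] 14.0 15.0
20 (1.24, np.float64(-10.5), np.float64(14.25)) [-10.67  14.  ] 13.25 14.5
18 (1.26, np.float64(-10.75), np.float64(13.5)) [-10.69  13.56] 13.25 13.75
16 (1.3, np.float64(-11.0), np.float64(13.0)) [-10.93  12.61] 12.0 13.0
14 (1.4, np.float64(-11.0), np.float64(12.25)) [-11.  12.] 11.75 12.25
12 (1.5, np.float64(-11.0), np.float64(11.5)) [-11.12   9.62] 7.75 11.5
10 (1.7, np.float64(-11.0), np.float64(10.5)) [-11.     8.88] 7.0 10.75
8 (1.84, np.float64(-10.75), np.float64(6.25)) [-10.86   7.94] 6.0 10.0
6 (2.4, np.float64(-10.25), np.float64(5.5)) [-10.35   5.65] 5.5 6.0
4 (3.0, np.float64(-10.0), np.float64(5.25)) [-9.45  5.1 ] 5.0 5.5
2 (3.7, np.float64(-8.25), np.float64(4.75)) [-8.86  4.82] 4.75 5.0
```

Run:
```python
from g import *
np.set_printoptions(precision=2,suppress=True)
for a in [(-10,16.4,28),(-10,15.4,24),(-10.4,15,22),(-10.6,14.3,20),(-10.7,13.7,18),(-10.9,13,16),(-11,12.3,14),(-11,10.8,12),(-11,9,10),(-10.8,7.8,8),(-9.8,5.4,4),(-9,4,0)]: print(a,rel(*goal(*a)))
```

```text
(-10, 16.4, 28) [ 0.03 -0.19 -1.51  0.   -0.04  0.02]
(-10, 15.4, 24) [ 0.02  4.97  0.49 -4.   -0.04  0.02]
(-10.4, 15, 22) [ 0.02  7.71  1.78 -6.   -0.04  0.02]
(-10.6, 14.3, 20) [ 0.02 10.66  2.67 -8.   -0.04  0.02]
(-10.7, 13.7, 18) [  0.02  13.51   3.44 -10.    -0.04   0.02]
(-10.9, 13, 16) [  0.02  16.53   4.18 -12.    -0.04   0.02]
(-11, 12.3, 14) [  0.02  19.53   4.74 -14.    -0.04   0.02]
(-11, 10.8, 12) [  0.02  23.21   4.76 -16.    -0.04   0.01]
(-11, 9, 10) [  0.01  27.19   4.55 -18.    -0.04   0.01]
(-10.8, 7.8, 8) [  0.01  30.56   4.37 -20.    -0.04   0.01]
(-9.8, 5.4, 4) [  0.01  37.07   3.22 -24.    -0.04   0.01]
(-9, 4, 0) [  0.01  42.84   2.37 -28.    -0.04   0.01]
```

First half, down to 14 degrees, then a check.

{"op": "jog_arm", "data": {"motion": [0,-0.2,-1.5,0,0,0,0,5,0.5,-4,0,0,0,7.7,1.8,-6,0,0,0,10.7,2.7,-8,0,0,0,13.5,3.4,-10,0,0,0,13.5,3.4,-10,0,0,0,16.5,4.2,-12,0,0,0,19.5,4.7,-14,0,0,0,19.5,4.7,-14,0,0]}}

```text
time_s: 12.2
position: [0.5832, 0.0683, 0.0748]
tcp_rot: [[0.302, 0.232, 0.925], [-0.953, 0.075, 0.293], [-0.001, -0.97, 0.244]]
force: [0.5, 0.1, -1.9]
opening: 0.112
```

Run:
```python
from g import *
np.set_printoptions(precision=2,suppress=True)
apply([0,19.5,4.7,-14,0,0])
im,d=bot.capture("side");np.save("pics/s7.npy",im)
s,q,e,o,Rp=plate();print(s["time_s"],q,e,s["force"],s["moment"],s["opening"])
g=np.clip(im.astype(float)*1.8,0,255).astype(np.uint8)
overlay(g,230,165,64,48,12,"pics/o7.png",o,Rp)
p,R=load();print((s["position"]-p)*1000)
for a in [(-11,10.8,12),(-11,9,10),(-10.8,7.8,8),(-9.8,5.4,4),(-9,4,0)]: print(a,rel(*goal(*a)))
```

```text
12.25 [-10.96  -0.45  11.74] [-0.04 14.05 -0.08] [-0.4   0.11 -1.27] [-0.17  0.26  0.01] 0.1105370537360434
[-0.14  0.31 -0.52]
(-11, 10.8, 12) [ 0.02  3.59  0.96 -2.   -0.04  0.01]
(-11, 9, 10) [ 0.01  7.49  1.72 -4.   -0.04  0.01]
(-10.8, 7.8, 8) [ 0.01 10.81  2.36 -6.   -0.04  0.01]
(-9.8, 5.4, 4) [  0.01  17.41   2.81 -10.    -0.04   0.01]
(-9, 4, 0) [  0.01  23.21   3.39 -14.    -0.04   0.01]
```

View pics/o7.png

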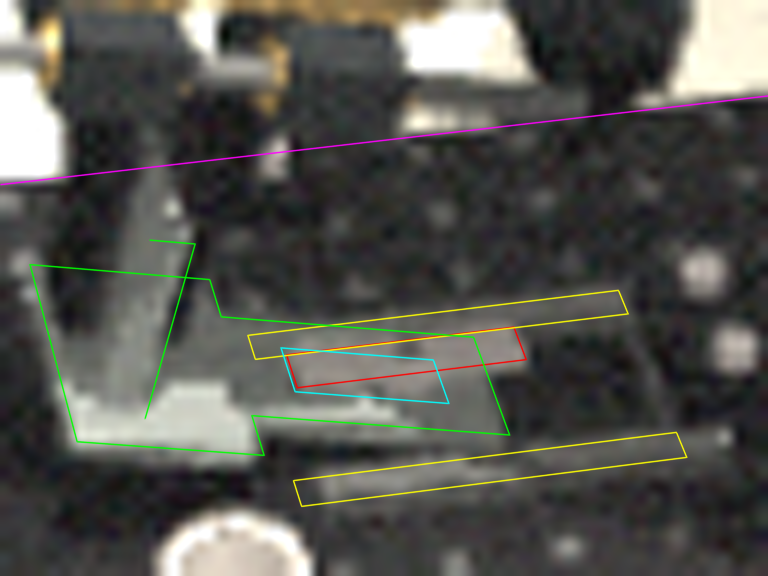

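{"op": "jog_arm", "data": {"motion": [0,3.6,1,-2,0,0,0,7.5,1.7,-4,0,0,0,10.8,2.4,-6,0,0,0,14,2.6,-8,0,0,0,17.4,2.8,-10,0,0,0,20.4,3.1,-12,0,0,0,23.2,3.4,-14,0,0,0,23.2,3.4,-14,0,0,0,23.2,3.4,-14,0,0]}}

```text
time_s: 13.38
position: [0.5907, 0.0707, 0.0529]
tcp_rot: [[0.302, -0.0, 0.953], [-0.953, 0.001, 0.302], [-0.001, -1.0, 0.0]]
force: [-0.9, -0.3, -1.9]
opening: 0.117
```

Run:
```python
from g import *
np.set_printoptions(precision=2,suppress=True)
apply([0,23.2,3.4,-14,0,0])
im,d=bot.capture("side");np.save("pics/s8.npy",im)
s,q,e,o,Rp=plate();print(s["time_s"],q,e,s["force"],s["moment"],s["opening"])
g=np.clip(im.astype(float)*1.8,0,255).astype(np.uint8)
overlay(g,230,165,64,48,12,"pics/o8.png",o,Rp);crop(g,230,165,64,48,12,"pics/s8.png")
p,R=load();print((s["position"]-p)*1000)
for a in [(-9,2,0),(-9,0,0)]: print(a,rel(*goal(*a)))
```

```text
13.425 [-8.46 -0.24  3.52] [-0.05 -0.   -0.06] [ 0.4   0.74 -1.94] [-0.04  0.02  0.02] 0.119661165636314
[-0.56 -0.02 -0.49]
(-9, 2, 0) [ 0.01  2.02 -0.01 -0.   -0.04  0.  ]
(-9, 0, 0) [ 0.01  4.02 -0.01 -0.   -0.04  0.  ]
```

View pics/o8.png

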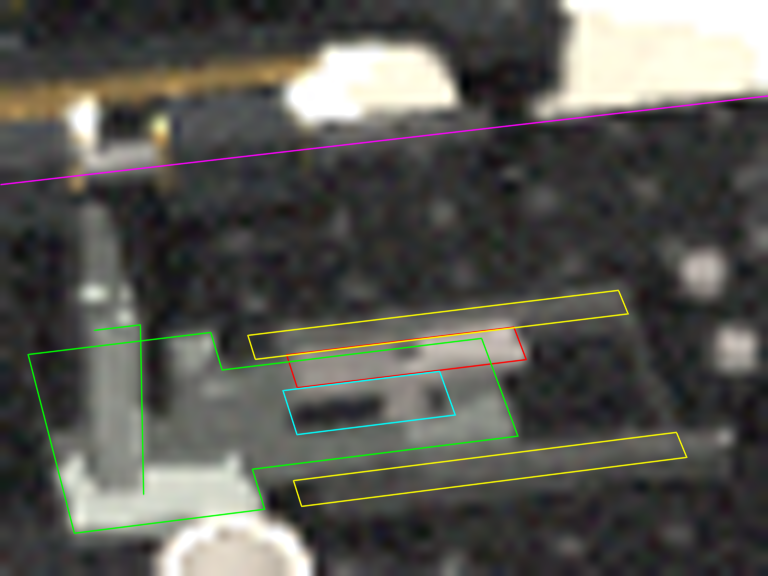

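View pics/s8.png

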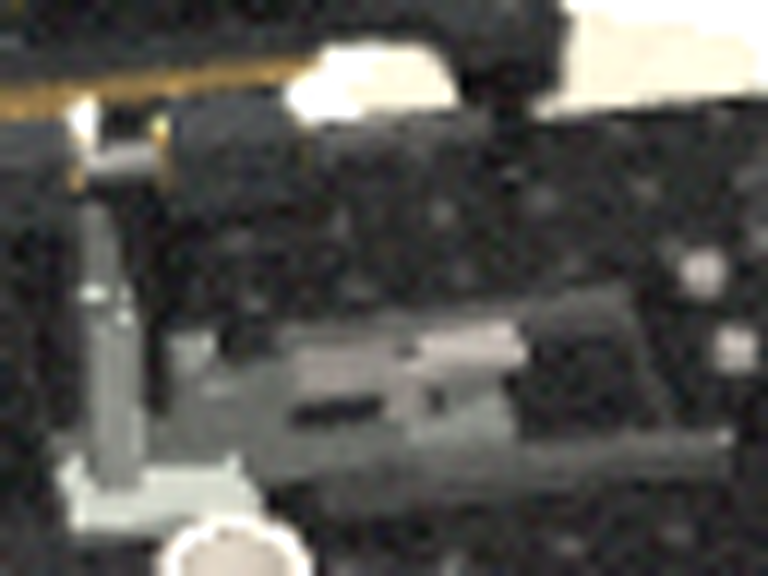

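The plate is level with the stem through the eye, visible at crop (400,400), and the head is above it. I lower it gently.

{"op": "jog_arm", "data": {"motion": [0,0.8,0,0,0,0,0,1.6,0,0,0,0,0,2.4,0,0,0,0,0,2.8,0,0,0,0,0,2.8,0,0,0,0]}}

```text
time_s: 14.05
position: [0.5914, 0.0706, 0.0502]
tcp_rot: [[0.302, -0.0, 0.953], [-0.953, 0.0, 0.302], [-0.0, -1.0, -0.0]]
force: [-0.2, 0.5, -1.1]
opening: 0.111
```

{"op": "jog_arm", "data": {"motion": [0,0.4,0,0,0,0,0,0.4,0,0,0,0]}}

```text
time_s: 14.3
position: [0.5914, 0.0706, 0.0498]
tcp_rot: [[0.302, -0.0, 0.953], [-0.953, 0.0, 0.302], [-0.0, -1.0, -0.0]]
force: [-0.1, 0.7, -1.6]
opening: 0.111
```

Run:
```python
from g import *
np.set_printoptions(precision=2,suppress=True)
apply([0,2.8,0,0,0,0]);apply([0,.4,0,0,0,0])
s,q,e,o,Rp=plate();print(s["time_s"],q,e,s["force"],s["moment"],s["opening"])
p,R=load();print((s["position"]-p)*1000)
```

```text
14.3 [-9.07  0.09  0.34] [-0.04 -0.   -0.  ] [-0.14  0.66 -1.6 ] [-0.06 -0.03  0.05] 0.1109559040598945
[ 0.11 -0.12 -0.48]
```

{"op": "jog_arm", "data": {"motion": [0,0.3,0,0,0,0,0,0.3,0,0,0,0,0,0.3,0,0,0,0]}}

```text
time_s: 14.68
position: [0.5914, 0.0705, 0.0496]
tcp_rot: [[0.302, 0.0, 0.953], [-0.953, 0.0, 0.302], [0.0, -1.0, 0.0]]
force: [0.0, -0.5, -1.3]
opening: 0.114
```

{"op": "jog_arm", "data": {"motion": [0,0.3,0,0,0,0,0,0.3,0,0,0,0,0,0.3,0,0,0,0]}}

```text
time_s: 15.05
position: [0.5914, 0.0705, 0.0495]
tcp_rot: [[0.302, 0.0, 0.953], [-0.953, -0.0, 0.302], [0.0, -1.0, 0.0]]
force: [-1.3, -0.9, 2.0]
opening: 0.113
```

Run:
```python
from g import *
np.set_printoptions(precision=2,suppress=True)
for i in range(2):apply([0,.3,0,0,0,0])
s,q,e,o,Rp=plate();print(s["time_s"],q,e,s["force"],s["moment"],s["opening"])
p,R=load();print((s["position"]-p)*1000)
```

```text
15.05 [-9.13  0.16  0.03] [-0.04  0.01  0.01] [-1.26 -0.91  1.98] [-0.09  0.13 -0.01] 0.11289727022543541
[ 0.17 -0.17 -0.18]
```

Board contact: Fz went from -1.5 to +2 N. I slide toward the stop in stages.

{"op": "jog_arm", "data": {"motion": [0,-0.1,-0.8,0,0,0,0,-0.1,-1.6,0,0,0,0,-0.1,-2.4,0,0,0,0,-0.1,-3.2,0,0,0,0,-0.1,-4,0,0,0,0,-0.1,-4,0,0,0]}}

```text
time_s: 15.8
position: [0.5878, 0.0692, 0.0495]
tcp_rot: [[0.302, 0.001, 0.953], [-0.953, -0.0, 0.302], [0.0, -1.0, 0.0]]
force: [1.3, -0.1, 2.1]
opening: 0.114
```

{"op": "jog_arm", "data": {"motion": [0,0,-0.6,0,0,0,0,0,-1.2,0,0,0,0,0,-1.8,0,0,0,0,0,-2.4,0,0,0,0,0,-3,0,0,0,0,0,-3,0,0,0]}}

```text
time_s: 16.55
position: [0.5849, 0.0684, 0.0495]
tcp_rot: [[0.302, 0.0, 0.953], [-0.953, -0.0, 0.302], [0.0, -1.0, 0.0]]
force: [2.1, 0.8, 2.8]
opening: 0.112
```

```bash
cat >> g.py <<'E'
def avg(n=4):
    F=[];M=[]
    for i in range(n):
        s=bot.read_state();F.append(s["force"]);M.append(s["moment"]);im,_=bot.capture("side")
    Sf=Ro.from_euler("z",A,degrees=True).as_matrix();s,q,e,o,Rp=plate();p,R=load()
    print("t",s["time_s"],"plate",q,e,"F",Sf.T@np.mean(F,0),"M",Sf.T@np.mean(M,0),"defl",Sf.T@(s["position"]-p)*1000);return im,o,Rp
E
python3 - <<'E'
from g import *
np.set_printoptions(precision=2,suppress=True)
apply([0,-.1,-4,0,0,0]);apply([0,0,-3,0,0,0])
im,o,Rp=avg(3)
np.save("pics/s9.npy",im)
g=np.clip(im.astype(float)*1.8,0,255).astype(np.uint8)
overlay(g,235,165,64,48,12,"pics/o9.png",o,Rp);crop(g,235,165,64,48,12,"pics/s9.png")
E
```

```text
t 16.7 plate [-2.29  0.19  0.02] [-0.04  0.03  0.01] F [-2.03  0.28  2.89] M [ 0.06  0.28 -0.01] defl [-0.27  0.25 -0.27]
```

View pics/s9.png

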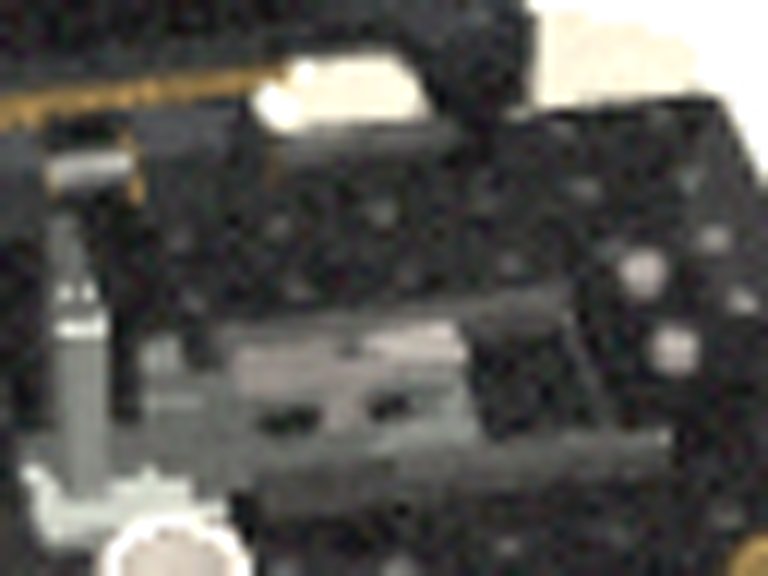

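{"op": "jog_arm", "data": {"motion": [0,-0.25,0,0,0,0,0,-0.25,-0.5,0,0,0,0,-0.25,-1,0,0,0,0,-0.25,-1.5,0,0,0,0,-0.25,-2,0,0,0,0,-0.25,-2,0,0,0]}}

```text
time_s: 17.45
position: [0.5825, 0.0678, 0.0495]
tcp_rot: [[0.302, -0.001, 0.953], [-0.953, 0.0, 0.302], [-0.0, -1.0, -0.001]]
force: [0.8, -0.7, 0.9]
opening: 0.115
```

Run:
```python
from g import *
np.set_printoptions(precision=2,suppress=True)
apply([0,-.25,-2,0,0,0])
avg(5)
```

```text
t 17.7 plate [0.23 0.04 0.05] [-0.04 -0.04 -0.01] F [-0.83  0.22  1.78] M [ 0.12  0.17 -0.  ] defl [ 0.21  0.11 -0.55]
```

{"op": "jog_arm", "data": {"motion": [0,-0.1,-0.5,0,0,0,0,-0.1,-1,0,0,0,0,-0.1,-1,0,0,0]}}

```text
time_s: 18.08
position: [0.5815, 0.0675, 0.0495]
tcp_rot: [[0.302, -0.001, 0.953], [-0.953, -0.0, 0.302], [-0.0, -1.0, -0.001]]
force: [0.8, 0.8, -0.2]
opening: 0.114
```

{"op": "jog_arm", "data": {"motion": [0,0,-0.5,0,0,0,0,0,-0.5,0,0,0,0,0,-0.5,0,0,0]}}

```text
time_s: 18.45
position: [0.581, 0.0674, 0.0495]
tcp_rot: [[0.302, -0.001, 0.953], [-0.953, 0.0, 0.302], [-0.0, -1.0, -0.001]]
force: [0.9, 0.7, -1.6]
opening: 0.111
```

{"op": "jog_arm", "data": {"motion": [0,0,-0.5,0,0,0,0,0,-0.5,0,0,0,0,0,-0.5,0,0,0]}}

```text
time_s: 18.82
position: [0.5807, 0.0672, 0.0496]
tcp_rot: [[0.302, -0.0, 0.953], [-0.953, 0.0, 0.302], [-0.0, -1.0, -0.0]]
force: [-0.7, -0.0, -0.9]
opening: 0.11
```

Run:
```python
from g import *
np.set_printoptions(precision=2,suppress=True)
apply([0,-.1,-1,0,0,0]);apply([0,0,-.5,0,0,0]);apply([0,0,-.5,0,0,0])
avg(4)
```

```text
t 19.025 plate [2.   0.08 0.18] [-0.04 -0.01 -0.01] F [ 0.03 -0.15 -1.48] M [ 0.07 -0.03 -0.01] defl [ 0.    0.15 -0.5 ]
```

{"op": "jog_arm", "data": {"motion": [0,0,-0.5,0,0,0,0,0,-0.5,0,0,0,0,0,-0.5,0,0,0]}}

```text
time_s: 19.4
position: [0.5804, 0.0671, 0.0497]
tcp_rot: [[0.302, -0.0, 0.953], [-0.953, -0.0, 0.302], [-0.0, -1.0, -0.0]]
force: [-0.7, -0.2, -0.8]
opening: 0.109
```

{"op": "jog_arm", "data": {"motion": [0,0,-0.5,0,0,0,0,0,-0.5,0,0,0,0,0,-0.5,0,0,0]}}

```text
time_s: 19.77
position: [0.58, 0.0669, 0.0497]
tcp_rot: [[0.302, 0.0, 0.953], [-0.953, -0.0, 0.302], [0.0, -1.0, 0.0]]
force: [0.3, 0.5, -0.6]
opening: 0.116
```

Run:
```python
from g import *
np.set_printoptions(precision=2,suppress=True)
for i in range(2):apply([0,0,-.5,0,0,0])
avg(3)
```

```text
t 19.925 plate [2.91 0.13 0.23] [-0.04  0.    0.  ] F [-0.34  0.39 -1.46] M [ 0.09 -0.02 -0.04] defl [-0.08  0.19 -0.43]
```

{"op": "jog_arm", "data": {"motion": [0,0,-0.5,0,0,0,0,0,-0.5,0,0,0,0,0,-0.5,0,0,0]}}

```text
time_s: 20.3
position: [0.5795, 0.0668, 0.0497]
tcp_rot: [[0.302, 0.0, 0.953], [-0.953, -0.0, 0.302], [0.0, -1.0, 0.0]]
force: [-0.2, 0.1, -1.2]
opening: 0.112
```

{"op": "jog_arm", "data": {"motion": [0,0,-0.5,0,0,0,0,0,-0.5,0,0,0,0,0,-0.5,0,0,0]}}

```text
time_s: 20.68
position: [0.579, 0.0666, 0.0497]
tcp_rot: [[0.302, -0.0, 0.953], [-0.953, -0.0, 0.302], [0.0, -1.0, -0.0]]
force: [0.1, -0.1, -1.1]
opening: 0.114
```

Run:
```python
from g import *
np.set_printoptions(precision=2,suppress=True)
for i in range(2):apply([0,0,-.5,0,0,0])
im,o,Rp=avg(3)
g=np.clip(im.astype(float)*1.8,0,255).astype(np.uint8)
crop(g,235,185,64,35,12,"pics/s10.png")
```

```text
t 20.825 plate [3.92 0.1  0.21] [-0.04 -0.    0.  ] F [ 0.11  0.08 -1.27] M [ 0.1  -0.01 -0.01] defl [-0.07  0.17 -0.46]
```

View pics/s10.png

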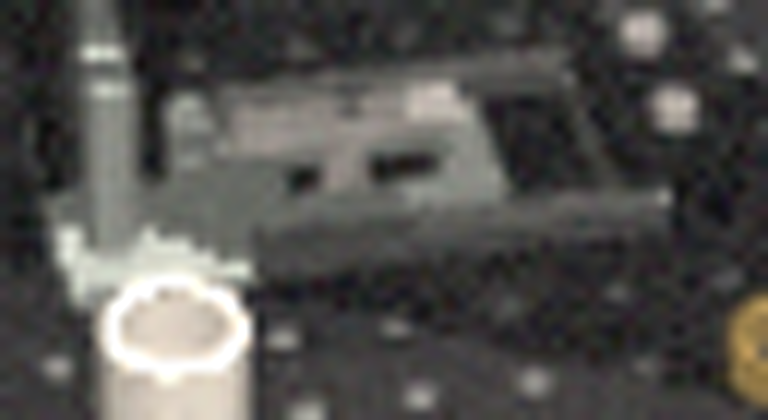

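{"op": "jog_arm", "data": {"motion": [0,0,-0.4,0,0,0,0,0,-0.4,0,0,0,0,0,-0.4,0,0,0]}}

```text
time_s: 21.2
position: [0.5786, 0.0665, 0.0497]
tcp_rot: [[0.302, 0.0, 0.953], [-0.953, -0.0, 0.302], [0.0, -1.0, 0.0]]
force: [-0.1, -0.7, -1.4]
opening: 0.111
```

{"op": "jog_arm", "data": {"motion": [0,0,-0.4,0,0,0,0,0,-0.4,0,0,0,0,0,-0.4,0,0,0]}}

```text
time_s: 21.58
position: [0.5783, 0.0664, 0.0497]
tcp_rot: [[0.302, 0.0, 0.953], [-0.953, -0.0, 0.302], [0.0, -1.0, 0.0]]
force: [0.2, 1.0, -0.9]
opening: 0.111
```

Run:
```python
from g import *
np.set_printoptions(precision=2,suppress=True)
for i in range(2):apply([0,0,-.4,0,0,0])
avg(3)
```

```text
t 21.725 plate [4.66 0.13 0.22] [-0.04  0.01  0.  ] F [-0.44 -0.52 -1.3 ] M [ 0.06  0.01 -0.01] defl [-0.13  0.19 -0.44]
```

{"op": "jog_arm", "data": {"motion": [0,0,-0.4,0,0,0,0,0,-0.4,0,0,0,0,0,-0.4,0,0,0]}}

```text
time_s: 22.1
position: [0.5783, 0.0663, 0.0498]
tcp_rot: [[0.302, 0.001, 0.953], [-0.953, 0.0, 0.302], [0.0, -1.0, 0.001]]
force: [1.3, 1.3, -1.1]
opening: 0.112
```

{"op": "jog_arm", "data": {"motion": [0,0,-0.4,0,0,0,0,0,-0.4,0,0,0,0,0,-0.4,0,0,0]}}

```text
time_s: 22.48
position: [0.5782, 0.0663, 0.0499]
tcp_rot: [[0.302, 0.002, 0.953], [-0.953, 0.0, 0.302], [0.0, -1.0, 0.002]]
force: [3.8, 2.7, -2.3]
opening: 0.11
```

Run:
```python
from g import *
np.set_printoptions(precision=2,suppress=True)
for i in range(2):apply([0,0,-.4,0,0,0])
avg(3)
```

```text
t 22.625 plate [4.8  0.15 0.27] [-0.05  0.09  0.01] F [-4.18 -1.23 -2.32] M [-0.27  0.69  0.05] defl [-0.74  0.22 -0.31]
```

{"op": "jog_arm", "data": {"motion": [0,0,-0.25,0,0,0,0,0,-0.5,0,0,0,0,0,-0.5,0,0,0]}}

```text
time_s: 23.0
position: [0.5781, 0.0662, 0.0499]
tcp_rot: [[0.301, 0.003, 0.954], [-0.954, 0.0, 0.301], [0.0, -1.0, 0.003]]
force: [3.8, 4.5, -2.9]
opening: 0.111
```

Run:
```python
from g import *
np.set_printoptions(precision=2,suppress=True)
apply([0,0,-.5,0,0,0])
avg(4)
```

```text
t 23.2 plate [4.78 0.18 0.29] [-0.06  0.15  0.02] F [-5.02 -2.38 -2.51] M [-0.39  0.98  0.06] defl [-1.21  0.25 -0.22]
```

{"op": "jog_arm", "data": {"motion": [-0.15,0,-0.35,0,0,0,-0.28,0,-0.7,0,0,0,-0.28,0,-0.7,0,0,0]}}

```text
time_s: 23.58
position: [0.578, 0.0662, 0.05]
tcp_rot: [[0.301, 0.004, 0.954], [-0.954, 0.0, 0.301], [0.001, -1.0, 0.004]]
force: [4.8, 3.4, -2.8]
opening: 0.111
```

Run:
```python
from g import *
np.set_printoptions(precision=2,suppress=True)
apply([-.28,0,-.7,0,0,0])
avg(5)
```

```text
t 23.825 plate [4.83 0.21 0.31] [-0.07  0.22  0.05] F [-5.65 -1.91 -3.02] M [-0.35  1.12  0.06] defl [-1.81  0.55 -0.12]
```

{"op": "jog_arm", "data": {"motion": [-0.15,0.05,-0.4,0,0,0,-0.25,0.1,-0.8,0,0,0,-0.25,0.1,-0.8,0,0,0]}}

```text
time_s: 24.2
position: [0.578, 0.0662, 0.0502]
tcp_rot: [[0.301, 0.006, 0.954], [-0.954, 0.0, 0.301], [0.002, -1.0, 0.006]]
force: [6.8, 4.2, -2.8]
opening: 0.114
```

Run:
```python
from g import *
np.set_printoptions(precision=2,suppress=True)
apply([-.25,.1,-.8,0,0,0])
avg(5)
s=bot.read_state();print(s["joint_positions"],s["tau"],s["opening"])
```

```text
t 24.45 plate [4.81 0.22 0.33] [-0.07  0.32  0.09] F [-7.28 -1.9  -2.79] M [-0.36  1.24  0.08] defl [-2.57  0.78  0.1 ]
[ -4.48  42.9   96.37   0.06  40.4  -22.06] [ -1.88 -45.1   -5.88  -0.83   1.82   0.07] 0.1129008077087619
```

{"op": "jog_arm", "data": {"motion": [-0.1,0.05,-0.4,0,0,0,-0.2,0.1,-0.8,0,0,0,-0.2,0.1,-0.8,0,0,0]}}

```text
time_s: 24.82
position: [0.5779, 0.0662, 0.0503]
tcp_rot: [[0.301, 0.008, 0.954], [-0.954, 0.0, 0.301], [0.002, -1.0, 0.007]]
force: [7.3, 4.2, -2.6]
opening: 0.112
```

Run:
```python
from g import *
np.set_printoptions(precision=2,suppress=True)
apply([-.2,.1,-.8,0,0,0])
avg(6)
```

```text
t 25.125 plate [4.8  0.23 0.35] [-0.08  0.42  0.11] F [-8.15 -1.92 -2.58] M [-0.37  1.39  0.06] defl [-3.32  0.99  0.32]
```

{"op": "jog_arm", "data": {"motion": [-0.1,0.1,-0.5,0,0,0,-0.2,0.2,-1,0,0,0,-0.3,0.2,-1.4,0,0,0,-0.3,0.2,-1.4,0,0,0]}}

```text
time_s: 25.62
position: [0.5778, 0.0661, 0.0505]
tcp_rot: [[0.301, 0.011, 0.954], [-0.954, 0.0, 0.301], [0.003, -1.0, 0.01]]
force: [9.0, 4.5, -1.9]
opening: 0.11
```

Run:
```python
from g import *
np.set_printoptions(precision=2,suppress=True)
apply([-.3,.2,-1.4,0,0,0])
avg(8)
```

```text
t 26.025 plate [4.78 0.28 0.39] [-0.09  0.58  0.16] F [-9.77 -2.07 -1.97] M [-0.44  1.68  0.07] defl [-4.62  1.32  0.73]
```

About 9.8 N of push was held for over 0.4 s. I back off the pressure, set the plate down and open.

{"op": "jog_arm", "data": {"motion": [0.2,0,1,0,0,0,0.4,0,2,0,0,0,0.7,-0.1,3.2,0,0,0,1,-0.1,4.3,0,0,0,1,-0.1,4.3,0,0,0]}}

```text
time_s: 26.65
position: [0.5782, 0.0661, 0.0498]
tcp_rot: [[0.302, 0.001, 0.953], [-0.953, -0.0, 0.302], [0.001, -1.0, 0.001]]
force: [4.0, 2.3, 0.9]
opening: 0.109
```

Run:
```python
from g import *
np.set_printoptions(precision=2,suppress=True)
apply([1,-.1,4.3,0,0,0])
avg(4)
```

```text
t 26.85 plate [4.79 0.38 0.16] [-0.04  0.08  0.04] F [-4.3  -1.25  0.9 ] M [-0.11  0.83  0.06] defl [-0.65  0.45 -0.13]
```

{"op": "jog_arm", "data": {"motion": [0.1,0,0.3,0,0,0,0.2,0,0.6,0,0,0,0.2,0,0.6,0,0,0]}}

```text
time_s: 27.22
position: [0.5783, 0.0661, 0.0495]
tcp_rot: [[0.302, 0.0, 0.953], [-0.953, -0.0, 0.302], [0.0, -1.0, 0.0]]
force: [4.0, 1.5, 2.1]
opening: 0.109
```

Run:
```python
from g import *
np.set_printoptions(precision=2,suppress=True)
apply([.2,0,.6,0,0,0])
avg(4)
```

```text
t 27.425 plate [4.76 0.42 0.  ] [-0.04  0.01  0.01] F [-4.08 -0.65  2.08] M [-0.01  0.7   0.08] defl [-0.13  0.3  -0.35]
```

The front finger has only about 9 mm before the head's end, so I open just a little.

{"op": "jog_arm", "data": {"motion": [0,0,0,0,0,0,0,0,0,0,0,0,0,0,0,0,0,0,0,0,0,0,0,0], "gripper": 0.2}}

```text
time_s: 27.92
position: [0.5773, 0.0661, 0.049]
tcp_rot: [[0.302, -0.002, 0.953], [-0.953, 0.0, 0.302], [-0.001, -1.0, -0.002]]
force: [0.4, 0.6, -1.2]
opening: 0.196
```

Run:
```python
from g import *
np.set_printoptions(precision=2,suppress=True)
im,o,Rp=avg(4);print(bot.read_state()["opening"])
g=np.clip(im.astype(float)*1.8,0,255).astype(np.uint8)
crop(g,235,165,64,48,12,"pics/s11.png")
```

```text
t 28.125 plate [ 5.    0.25 -0.12] [-0.04 -0.02 -0.01] F [-0.17 -0.08 -0.3 ] M [ 0.05 -0.06 -0.  ] defl [ 0.1   0.14 -0.51]
0.19808846184904724
```

View pics/s11.png

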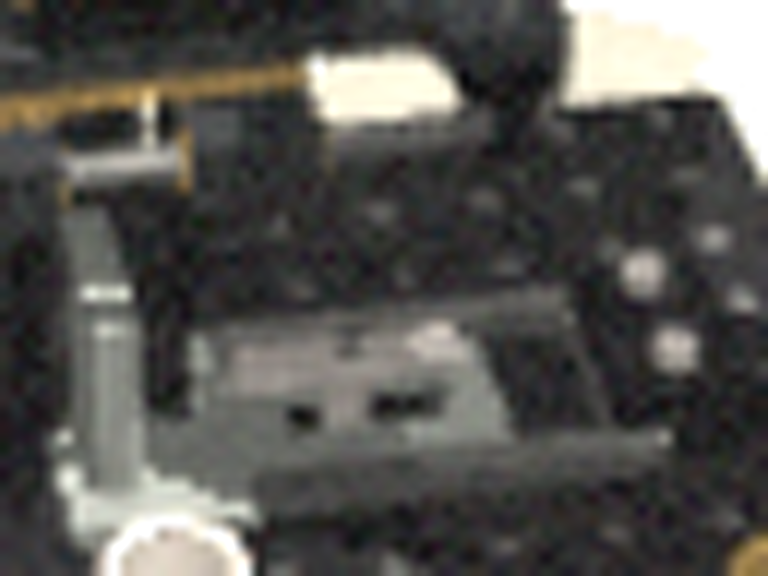

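The fingers are free (forces about 0) and the plate lies at the prong ends. I retreat straight up.

{"op": "jog_arm", "data": {"motion": [0,-4,0,0,0,0,0,-10,0,0,0,0,0,-20,0,0,0,0,0,-35,0,0,0,0,0,-60,0,0,0,0,0,-100,0,0,0,0,0,-140,0,0,0,0,0,-180,0,0,0,0,0,-180,0,0,0,0,0,-180,0,0,0,0]}}

```text
time_s: 29.38
position: [0.5776, 0.0662, 0.2297]
tcp_rot: [[0.302, -0.0, 0.953], [-0.953, -0.0, 0.302], [-0.0, -1.0, -0.0]]
force: [-0.2, -0.0, -1.0]
opening: 0.199
```

Run:
```python
from g import *
np.set_printoptions(precision=2,suppress=True)
apply([0,-180,0,0,0,0])
im,_=bot.capture("side")
Sf=Ro.from_euler("z",A,degrees=True).as_matrix()
overlay(im,225,160,75,58,10,"pics/o12.png",ST+Sf@np.array([4.8,.2,0])/1000,Sf);crop(im,225,160,75,58,10,"pics/s12.png")
cv2.imwrite("pics/full12.png",im[:,:,::-1])
s=bot.read_state();print(s["time_s"],s["position"],s["force"])
```

```text
29.425 [0.58 0.07 0.23] [ 0.21 -0.35 -0.84]
```

View pics/o12.png

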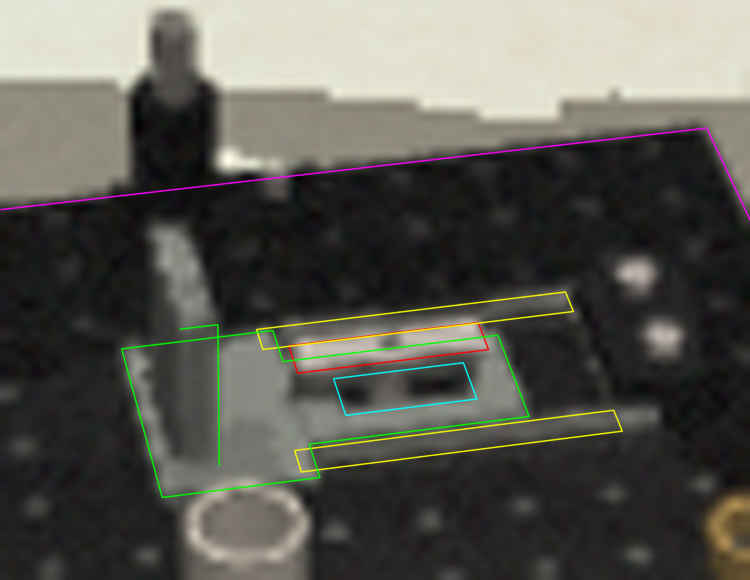

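View pics/full12.png

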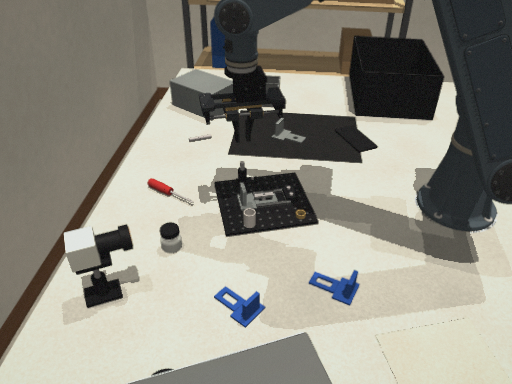

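Run:
```python
from rig import bot
print(bot.hand_in())
```

```text
the job is handed in; nothing more can be done
None
```

The beam block is on the stud, flat on the board under the head, with its shoulders at the prong ends. I handed the job in at about 29.4 s; no verdict was reported.

**What I did:**
1. I gripped the fin, tipped the plate 28° nose down and passed the eye over the head.
2. I drew it back until I felt the stem, levelled it and set it down. Peak Fz on the tool was about 3 N.
3. I slid it towards the stop and met the prongs with the eye centre about 4.8 mm past the stem.
4. I pressed up to about 9.8 N along the stud, averaged over 0.4 s, then eased off, opened slightly and lifted straight up.

**Last checks:**
- **Before release:** the arm pose put the plate at about x +4.8, y +0.3, z 0 mm in the stud's frame, tilted less than 0.1°.
- **After opening:** the forces on the gripper were near zero, and the gripper is well clear.
- **Final picture:** the stem is through the eye, the head is above it, the shoulders are at the prong ends, and none of the loose items in view appears moved.

**Disagreements:**
- The overlay was about 1 mm off in y on both head and plate, within the calibration error.
- While pressing there was about 2 N sideways, and the reading along the stud stayed near 4 N when I first backed off, until I opened the gripper. I put both down to friction.
- Peak prong force including the sideways part was about 10 N, under the 12 N limit.

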